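# Slide the vial tray over the step into the vial warmer

## Robot

A 6-joint arm with a two-finger parallel gripper is mounted at the origin on a cart in front of the work surface, level with it; the furniture and walls round the work are solid. World frame = base frame: x ahead of the robot, y to its left, z up, the work surface at z = 0. Lengths are in m, angles in rad, forces in N, time in s.
With the tool pointing down it reaches from about 0.25 to 0.725 m from the base axis. Payload 9.7 kg.
Tool frame: the origin (TCP) lies midway between the tips of the shut fingers; the grasp point (between the pads) lies 19 mm behind it; x points along the fingers, y is the direction in which the jaws open and shut, and the axes are right-handed (so a half turn about x gives the same grasp; the last joint's range is limited). The gripper opens to 85 mm and grips with 20 to 120 N. Pads are 22 mm wide; open, the fingers measure 114 mm over their backs; the gripper's body (76 mm by 85 mm) begins 54 mm behind the grasp point. The pads swing forward as they close: fully open they stand 13 mm farther back than shut.
Start: joints at [0, 0.087, 0.176, 1.66, 0, 1.571], TCP at [0.55, -0, 0.231] pointing down, gripper open.
Joint ranges: [-3.13, 3.13], [-0.85, 1.81], [-1.15, 1.24], [-2.2, 2.28], [-1.44, 1.52], [-3.14, 3.14]. Speed limits (rad/s): [2.22, 2.22, 2.57, 3.14, 3.14, 3.14].

## Interface

Orientations are given as a unit quaternion [x, y, z, w].
In Python, from station import ctrl gives the robot as it stands.
- The arm moves only by the tool jog_arm, never from a script. Its argument "deltas" is a list of rows, each a list of 7 numbers: the closure, from 0 (fully open) to 1 (shut), then the shift along the tool's x, y, z in m, then the turn, a rotation vector about the tool's x, y, z in degrees. In form: [[claw, tx, ty, tz, rx, ry, rz], ...]. A call has 1 to 12 rows; each row is the pose to reach, as a shift and turn from the pose commanded when the call began, along the tool's axes at that moment; what a row does not reach only later rows make up. A row lasts 1/8 s, in which the tool goes at most 62.5 mm and 10.7 degrees, less where a joint would pass 70% of its speed; a pose out of reach is approached as far as the arm can. A call with a gripper value outside its range is refused whole. The fingers move at their own pace and stop on an object; "squeeze" is the grip in N (left out, the last holds). Time passes only in rows, so rows that repeat a pose let the fingers close. It gives the time, the measured TCP pose, the force and the opening at its end, in the units of the state.
- ctrl.get_state(): the state, without advancing time (a new reading comes with each control period).
- ctrl.snapshot(name): name is "scene" or "side" or "wrist"; returns (picture, depth): 480x640x3 uint8, red, green, blue; 480x640 float32, m along the optical axis (not along the pixel's ray), 0 where there is no reading.
- ctrl.camera_info(name): a dict with "fov_y" (degrees; the focal length in pixels is half the picture's height over the tangent of half this angle, whatever the lens; pixels are square), "cx", "cy" (the principal point, pixels), "rvec" (rotation vector, rad) and "tvec" (3), from world to camera coordinates, as OpenCV has them. Camera axes: x right, y down, z forward; pixel columns grow to the right and rows downward; lengths in m; the calibration is good to about 2 mm. A picture is of the moment at which its call begins: read the wrist's pose just before it. camera_info takes no time and is no camera call; for the wrist camera it gives the pose at the moment of the call.
- ctrl.close_job(): hands the job in, once; it reports no verdict.
Trained networks look in the newest picture that a camera, given by its name, has taken for a name from the list of things; names that differ only in an ending like _2 or _b are one class to them, and where a whole thing is asked for, a point or a joint stands for the part that bears it (a point fixed in the world has none). Each returns a list of dicts, best first, with "p" (0 to 1); they miss things now and then, are a little off and sometimes report something else, mostly with a low value. They report only what shows in the picture. A call takes as long as a camera call. They do not tell look-alikes from the thing itself.
- ctrl.look_for(thing, camera): "rect" ([centre column, centre row, width, height] in pixels, round what is visible of it).
- ctrl.regions_of(thing, camera): "region" (480x640 bool, what is visible of it) and "rect" ([centre column, centre row, width, height] in pixels, round what is visible of it).
The state is a dict: "time_s": time; "joint_pos": joint angles; "qvel": joint speeds; "joint_efforts": joint torques, N m; "tcp_pos": TCP position; "tcp_rot": TCP orientation; "force": force on the tool from outside, world axes, zero at the start; "moment": the same for the moment, N m; "finger_gap": finger opening in m.
Only numpy, scipy, OpenCV 4.12 (cv2) and the standard library are available. Lean on these libraries where they do the work, as an engineer would, in place of code of your own. Each camera call takes 0.05 s, during which the arm holds its last target.

## Task

The tray of vials stands on the loading ledge of the vial warmer. Slide it up over the step onto the warm plate, under the two hold-down rails, and press it home against the sprung pad until the catch springs up behind it, then let go. Work gently: don't ram the step, the rails or the stop, and keep every vial standing upright in its cell.

Things in the scene. Friction and masses are not known exactly. Their poses are not given: they have to be found in the camera images.
- warmer: Vial warmer, a low white bench instrument, 322 x 150 mm, fixed; grey control strip on its long side nearest the robot. Origin: on the bench under the step, on the centre line. +x = direction in which the tray is slid in, z up. Loading ledge x -148..-2 mm, top at z = 30; warm plate x 0..146, top at z = 33.
- plate: The warmer's warm plate with step, rails, catch and pad. Origin: middle of the step's top edge, axes as warmer. Square edge, 3 mm above the ledge: a tray pushed flat catches on it. Just behind it, x +3..+16 mm, y +-12, stands the sprung catch: a ramp towards the ledge, an upright face towards the plate. Over 35 N from the tray on all this, weight included, is too rough.
- rail_mouth (a point): Point on the warm plate midway between the starts of the two hold-down rails (26 mm past the step), axes as warmer. The rails run 116 mm on from here, inner faces at y = +-53.5 mm, with lips over the tray's side edges (underside 9 mm above the plate, in to y = +-47 mm, bent up at the mouth). Before it their ends flare out 6 mm over the last 20 mm.
- plate_end (a point): Far end of the warm plate on its centre line. Before it stands a steel pad on springs, 70 mm wide, free face about 20 mm before this point (126 mm past the step). It gives at 1.5 N, takes 3 N at 6 mm, where the tray just passes the catch, and meets its hard stop at 8 mm. Pad and catch may be set together up to 6 mm nearer or farther, unseen: feel for home.
- tray: Loose aluminium vial tray, 116 (x) x 104 (y) mm, base plate 4 mm thick with square edges, 0.6 to 0.9 kg with vials. Origin: centre of its underside. +x points to its nose (x = +58 mm); tail at -58. Cells at x -3..57, walls to 12 mm up. Starts on the ledge, a little turned and off-centre. Home: flat on the warm plate, origin 74 (+-6) mm past the step; let go, the pad may set it back on the catch.
- tray_tab (a point): Grip point of the tray's upright black pull tab, axes as tray, at x -46, y 0, z +32 mm in the tray's frame. The tab is a plate 8 mm thick (tray's x), 40 mm wide (y), its top 45 mm above the tray's underside; pinch it along the tray's x. In front of it the tray is clear for 39 mm up to the cells; the vials' tops are 58 mm above the underside.
- catch (a joint): Spring catch of the warmer: 0 = up (stands 5 mm proud of the warm plate), grows in m as it is pressed down; 0.005 = flush, as it is while the tray lies over it. About 3 N press it flush. It springs back to 0 behind the tray's tail when the tray is home.
- vial_1_mid (a point): Middle (27 mm up) of a small vial with a coloured cap, 24 mm diameter, 54 mm tall, about 30 g, standing loose in a 27 mm square cell of the tray with walls only 8 mm high; cell centre at x = 12.5, y = -29 mm in the tray's frame. z axis = the vial's own axis.
- vial_2_mid (a point): Middle (27 mm up) of a small vial with a coloured cap, 24 mm diameter, 54 mm tall, about 30 g, standing loose in a 27 mm square cell of the tray with walls only 8 mm high; cell centre at x = 12.5, y = 29 mm in the tray's frame. z axis = the vial's own axis.
- vial_3_mid (a point): Middle (27 mm up) of a small vial with a coloured cap, 24 mm diameter, 54 mm tall, about 30 g, standing loose in a 27 mm square cell of the tray with walls only 8 mm high; cell centre at x = 41.5, y = 0 mm in the tray's frame. z axis = the vial's own axis.
- vial_4_mid (a point): Middle (27 mm up) of a small vial with a coloured cap, 24 mm diameter, 54 mm tall, about 30 g, standing loose in a 27 mm square cell of the tray with walls only 8 mm high; cell centre at x = 41.5, y = 29 mm in the tray's frame. z axis = the vial's own axis.
Things that resemble listed ones, but are neither listed nor needed, are in the scene too. What is shaped like the part that bears vial_4_mid but blue is not meant.

How it is judged:
At the end, for the whole second after the job is handed in: The tray lies flat on the warm plate between the rails (tab point at most 4 mm off the centre line, turned less than 0.05 rad, less than 2 mm above its seat), its tail past the catch and the catch up again (within 2 mm of 0), at rest; all four vials stand in their cells within 0.25 rad of upright (x of tray_tab in the frame of warmer above 0.0205 m and y of tray_tab in the frame of warmer between -0.004 and 0.004 m and z of tray_tab in the frame of warmer below 0.067 m and angle between the x axis of tray and the x axis of warmer, either way round below 0.05 rad and angle between tray's own z axis and vertical below 0.03 rad and value of joint catch below 0.002 m and linear speed of tray below 0.01 m/s and angle between each of vial_1_mid, vial_2_mid, vial_3_mid, vial_4_mid's own z axis and vertical below 0.25 rad and distance between each of vial_1_mid, vial_2_mid, vial_3_mid, vial_4_mid and tray_tab below 0.115 m); the robot touches nothing.
It fails at once if the tray bears on the warm plate (its step, rails, catch or pad) with more than 35 N (contact force between tray and plate above 35 N).
It fails at once if a vial falls over or leaves the tray (angle between any of vial_1_mid, vial_2_mid, vial_3_mid, vial_4_mid's own z axis and vertical above 0.5 rad or distance between any of vial_1_mid, vial_2_mid, vial_3_mid, vial_4_mid and tray_tab above 0.15 m).
It also fails if it takes over 70 s, if anything falls off the work surface, if the arm or the gripper's body presses on something with over 40 N, if the wrist force passes 120 N, or if a joint passes its speed limit or range.

## Working session

There is one attempt and no reset: what is moved stays moved. The work goes in short steps, Python scripts to look and compute and a tool call to move; the robot and the scene stay as the last step left them, time stands still between calls to the robot, and variables do not carry over. Pictures are saved under pics/ and viewed, and the job is handed in when it is done.

Besides the shell and the picture viewer there is one more tool, called after ">>>" as name([rows], argument=value, ...), one row to a line, values as JSON. jog_arm: Moves the arm, as the interface text tells. Its arguments: {"type":"object","properties":{"deltas":{"type":"array","items":{"type":"array","items":{"type":"number"}}},"squeeze":{"type":"number"}},"required":["deltas"]}

```bash
ls; mkdir -p pics; cat > h.py <<'E'
import numpy as np, cv2
from station import ctrl
from scipy.spatial.transform import Rotation as R
def cam(n):
    c=ctrl.camera_info(n); f=240/np.tan(np.radians(c['fov_y'])/2)
    return f,c['cx'],c['cy'],R.from_rotvec(c['rvec']).as_matrix(),np.array(c['tvec'])
def pts(depth,c):
    f,cx,cy,M,t=c
    v,u=np.mgrid[:480,:640]
    P=np.stack([(u-cx)/f*depth,(v-cy)/f*depth,depth],-1)
    return (P-t)@M
def proj(p,c):
    f,cx,cy,M,t=c; q=np.atleast_2d(p)@M.T+t
    return np.c_[q[:,0]/q[:,2]*f+cx,q[:,1]/q[:,2]*f+cy]
def ray_z(uv,z,c):
    f,cx,cy,M,t=c; uv=np.atleast_2d(uv)
    d=np.c_[(uv[:,0]-cx)/f,(uv[:,1]-cy)/f,np.ones(len(uv))]@M
    o=-M.T@t
    return o+d*((z-o[2])/d[:,2])[:,None]
def snap(n,name):
    c=cam(n); im,d=ctrl.snapshot(n)
    cv2.imwrite(f'pics/{name}.png',im[:,:,::-1]); np.savez(f'pics/{name}.npz',im=im,d=d,f=c[0],cx=c[1],cy=c[2],M=c[3],t=c[4])
    return im,d,c
def load(name):
    z=np.load(f'pics/{name}.npz'); return z['im'],z['d'],(float(z['f']),float(z['cx']),float(z['cy']),z['M'],z['t'])
E
python3 - <<'E'
from h import *
np.set_printoptions(precision=4,suppress=True)
s=ctrl.get_state(); print(s)
for n in ['scene','side','wrist']:
    im,d,c=snap(n,n+'0'); print(n,c[0],c[1],c[2],-c[3].T@c[4], c[3][2])
    for th in ['warmer','tray','tray_tab','vial_1_mid','plate']:
        print(th,[(round(r['p'],2),np.round(r['rect'])) for r in ctrl.look_for(th,n)][:6])
E
```

```text
pics
{'time_s': 0.0, 'joint_pos': array([0.    , 0.0875, 0.1751, 1.6598, 0.    , 1.5708]), 'qvel': array([-0.0028,  0.0004, -0.0002,  0.0002, -0.0015, -0.0007]), 'joint_efforts': array([  0.0008, -52.0392,  46.4803,   0.0164,   0.    ,  -0.0001]), 'tcp_pos': array([0.5497, 0.    , 0.2306]), 'tcp_rot': array([ 0.4997,  0.5003, -0.5003,  0.4996]), 'force': array([ 0.0065, -0.2926,  0.3721]), 'moment': array([ 0.0095, -0.0185,  0.046 ]), 'finger_gap': 0.08543279088256361}
scene 576.7262668202524 327.04954451581176 248.98450844973604 [-0.2752  0.3198  1.0219] [ 0.5525 -0.3356 -0.7629]
warmer [(0.65, array([434., 281.,  16.,   4.]))]
tray []
tray_tab []
vial_1_mid []
plate []
side 522.1448097312787 312.6626826399001 235.8427922624729 [0.464  0.6321 0.5869] [-0.069  -0.8038 -0.5909]
warmer [(0.85, array([306., 215., 137., 110.])), (0.18, array([286., 229.,  76.,  43.]))]
tray [(0.88, array([285., 229.,  78.,  43.]))]
tray_tab [(0.95, array([285., 232.,  75.,  38.]))]
vial_1_mid [(0.53, array([305., 213.,  10.,  27.])), (0.31, array([275., 206.,  10.,  24.]))]
plate [(0.81, array([324., 185.,  64.,  53.])), (0.26, array([284., 228.,  72.,  42.]))]
wrist 360.61499582822813 322.34007068177664 241.2206377390126 [0.5496 0.0784 0.3742] [-0.0003 -0.3079 -0.9514]
warmer [(0.86, array([204., 368., 211., 222.]))]
tray [(0.96, array([243., 345.,  99., 120.])), (0.35, array([206., 367., 207., 226.]))]
tray_tab [(0.72, array([246., 346.,  96., 120.]))]
vial_1_mid []
plate [(0.64, array([178., 438., 138.,  80.]))]
```

View pics/scene0.png

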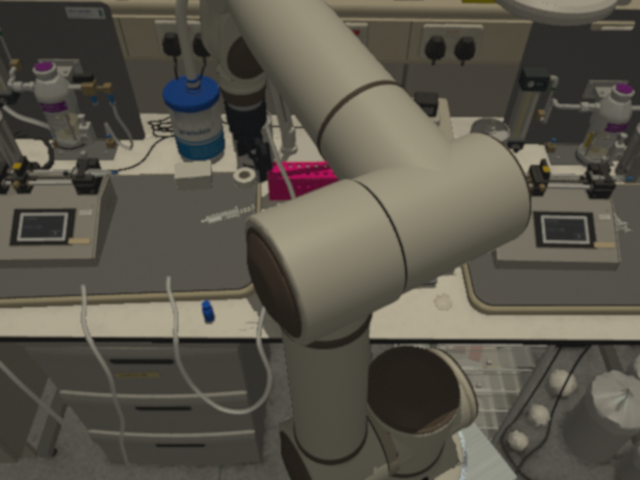

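View pics/side0.png

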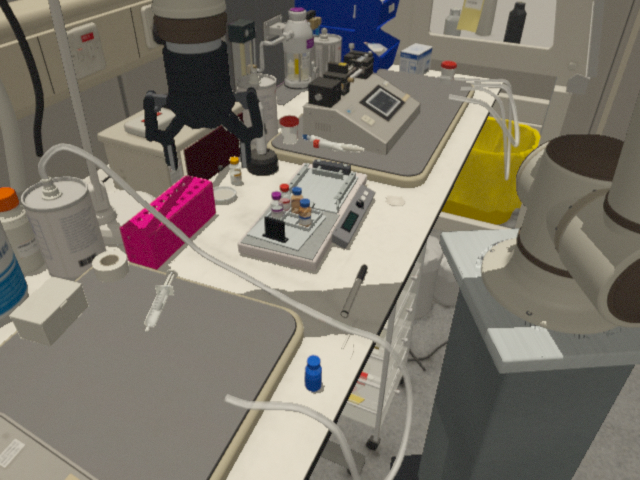

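View pics/wrist0.png

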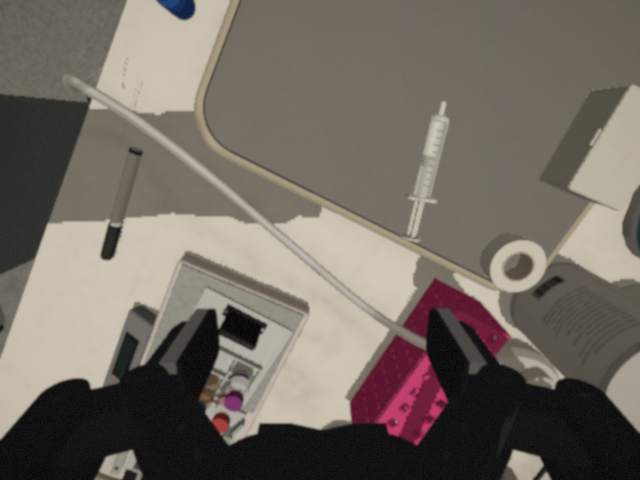

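The side view shows the warmer around (306,215), with the tray and its black tab at (275,228) on the near ledge and four capped vials in it. A loose blue vial at (314,372) and another at (235,170) stand on the bench and aren't meant. The wrist view shows the ledge end (185,255)–(308,305), the tab at (243,325) and the tube above the bench. Next I'll measure these.

```bash
python3 - <<'E'
from h import *
np.set_printoptions(precision=4,suppress=True)
for n in ['side0','wrist0']:
    im,d,c=load(n); P=pts(d,c)
    L={'side0':[(275,222),(265,240),(245,245),(315,262),(340,180),(330,200),(298,213),(335,168),(370,185),(300,300),(200,220),(120,190)],
    'wrist0':[(243,325),(230,300),(180,290),(185,257),(308,305),(290,310),(250,215),(350,295),(400,330),(150,330),(240,380),(234,400),(222,422)]}[n]
    for u,v in L: print(n,u,v,P[v,u])
    r=cv2.resize(im[140:300,200:420] if n=='side0' else im[240:480,80:340],None,fx=3,fy=3,interpolation=cv2.INTER_CUBIC)
    cv2.imwrite(f'pics/{n}_c.png',r[:600,:800,::-1])
E
```

```text
side0 275 222 [ 0.4655 -0.1135  0.0722]
side0 265 240 [ 0.4847 -0.115   0.0334]
side0 245 245 [ 0.5205 -0.1128  0.0261]
side0 315 262 [ 0.4009 -0.0556  0.0259]
side0 340 180 [ 0.3258 -0.3124  0.0343]
side0 330 200 [ 0.3552 -0.2374  0.0336]
side0 298 213 [ 0.4233 -0.1547  0.0613]
side0 335 168 [ 0.3331 -0.343   0.0463]
side0 370 185 [ 0.255  -0.3413  0.0018]
side0 300 300 [ 0.4308  0.0071 -0.0013]
side0 200 220 [ 0.6127 -0.2314  0.0037]
side0 120 190 [ 0.7943 -0.3614  0.0027]
wrist0 243 325 [ 0.4693 -0.1144  0.0535]
wrist0 230 300 [ 0.453  -0.0961  0.0345]
wrist0 180 290 [ 0.4007 -0.0862  0.0312]
wrist0 185 257 [ 0.4045 -0.0547  0.0171]
wrist0 308 305 [ 0.5329 -0.12    0.0005]
wrist0 290 310 [ 0.5149 -0.1107  0.0293]
wrist0 250 215 [ 0.4746 -0.0107  0.0108]
wrist0 350 295 [ 0.5805 -0.103   0.0089]
wrist0 400 330 [ 0.6299 -0.1238  0.0476]
wrist0 150 330 [ 0.3612 -0.1352  0.0293]
wrist0 240 380 [ 0.4647 -0.172   0.0648]
wrist0 234 400 [ 0.4636 -0.1765  0.0881]
wrist0 222 422 [ 0.4496 -0.2033  0.0881]
```

View pics/side0_c.png

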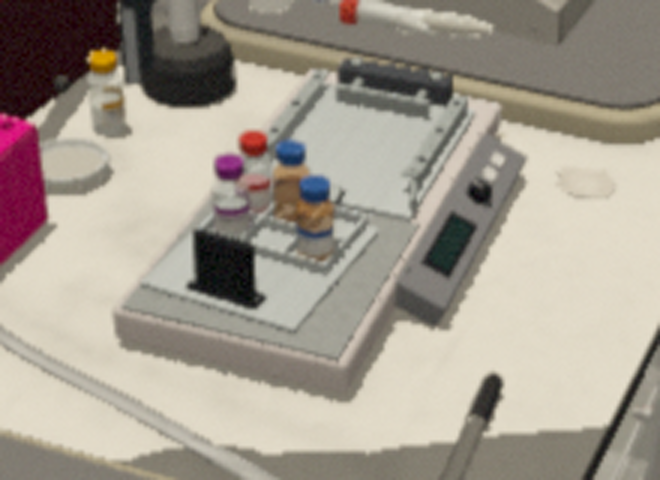

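View pics/wrist0_c.png

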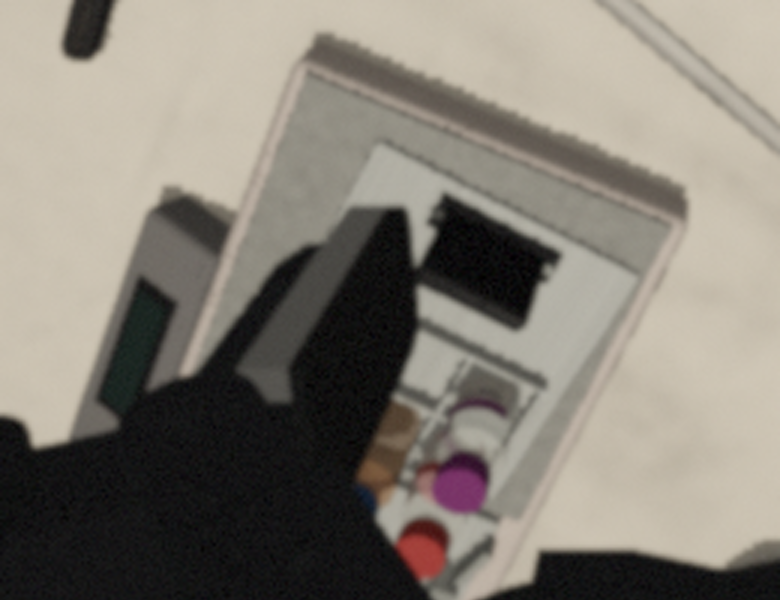

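```bash
python3 - <<'E'
from h import *
np.set_printoptions(precision=4,suppress=True)
im,d,c=load('wrist0')
g=lambda x,y:(80+x/3,240+y/3)
A=ray_z([g(312,68),g(680,222),g(520,545),g(190,350)],0.03,c); print(A)
e=A[1]-A[0]; print('width',np.linalg.norm(e)); x=np.array([e[1],-e[0]]); x/=np.linalg.norm(x); print('x dir',x, 'side dirs',A[2]-A[1],A[3]-A[0])
# tray corners z .034 ; tab top corners z .075
T=ray_z([g(378,143),g(637,273)],0.034,c); print('tail',T,np.linalg.norm(T[0]-T[1]))
B=ray_z([g(445,195),g(560,258),g(522,325),g(412,275)],0.075,c);print('tab top?',B)
im,d,c=load('side0')
g=lambda x,y:(200+x/3,140+y/3)
A=ray_z([g(118,318),g(348,365),g(500,103)],0.03,c); print('side ledge',A)
T=ray_z([g(140,283),g(295,328),g(378,230)],0.034,c); print('tray',T)
B=ray_z([g(194,232),g(253,244)],0.075,c); print('tab top',B)
S=ray_z([g(413,215),g(340,195)],0.033,c); print('step',S)
M=R.from_quat(ctrl.get_state()['tcp_rot']).as_matrix();print(M)
E
```

```text
[[ 0.408  -0.0561  0.03  ]
 [ 0.5327 -0.1151  0.03  ]
 [ 0.4669 -0.2601  0.03  ]
 [ 0.3491 -0.1688  0.03  ]]
width 0.13797291340954518
x dir [-0.4279 -0.9038] side dirs [-0.0658 -0.145   0.    ] [-0.0589 -0.1128  0.    ]
tail [[ 0.4291 -0.0822  0.034 ]
 [ 0.5172 -0.1335  0.034 ]] 0.10185851333343451
tab top? [[ 0.4626 -0.0804  0.075 ]
 [ 0.497  -0.1025  0.075 ]
 [ 0.4836 -0.1271  0.075 ]
 [ 0.4499 -0.1087  0.075 ]]
side ledge [[ 0.53   -0.1055  0.03  ]
 [ 0.3996 -0.0513  0.03  ]
 [ 0.2645 -0.3393  0.03  ]]
tray [[ 0.5174 -0.1339  0.034 ]
 [ 0.4275 -0.0825  0.034 ]
 [ 0.3693 -0.1789  0.034 ]]
tab top [[ 0.4831 -0.1252  0.075 ]
 [ 0.4494 -0.1102  0.075 ]]
step [[ 0.3451 -0.1956  0.033 ]
 [ 0.3896 -0.2227  0.033 ]]
[[ 0.0001  1.      0.    ]
 [ 0.      0.     -1.    ]
 [-1.      0.0001 -0.    ]]
```

>>> jog_arm([
  [0.3, -0.01, -0.01, 0.03, -7, 0, 0],
  [0.3, -0.02, -0.025, 0.06, -15, 0, 0],
  [0.3, -0.03, -0.035, 0.09, -22, 0, 0],
  [0.3, -0.04, -0.05, 0.12, -30, 0, 0],
  [0.3, -0.04, -0.06, 0.155, -38, 0, 0],
  [0.3, -0.04, -0.075, 0.19, -46, 0, 0],
  [0.3, -0.04, -0.09, 0.225, -54, 0, 0],
  [0.3, -0.04, -0.1, 0.255, -60, 0, 0],
  [0.3, -0.04, -0.1, 0.255, -60, 0, 0],
  [0.3, -0.04, -0.1, 0.255, -60, 0, 0],
  [0.3, -0.04, -0.1, 0.255, -60, 0, 0],
])

```text
time_s: 2.28
tcp_pos: [0.4503, -0.2543, 0.2714]
tcp_rot: [0.183, 0.683, -0.183, 0.683]
force: [-0.0, -0.5, 0.1]
finger_gap: 0.0595
```

```bash
python3 - <<'E'
from h import *
im,d,c=snap('wrist','w1')
for th in ['warmer','tray','tray_tab','vial_1_mid','plate']:
    print(th,[(round(r['p'],2),np.round(r['rect'])) for r in ctrl.look_for(th,'wrist')][:6])
E
```

```text
warmer [(0.58, array([315., 128., 323., 199.]))]
tray [(0.71, array([404., 148., 128., 102.])), (0.46, array([324., 150.,  16.,  26.]))]
tray_tab [(0.85, array([407., 148., 123., 110.]))]
vial_1_mid [(0.67, array([396., 119.,  37.,  27.]))]
plate [(0.62, array([247., 147., 177., 133.])), (0.3, array([408., 148., 123., 109.]))]
```

View pics/w1.png

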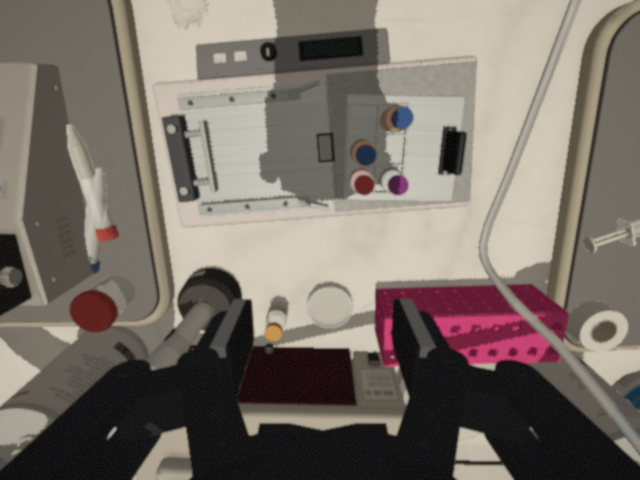

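The wrist view shows the whole warmer. The tray is on the right on the ledge with its tab at (452,148), the catch is a dark square at (325,147), and the rails are at rows ~95 and ~205. The pad is at (205,155). I'll enlarge it to pick the edges.

```bash
python3 - <<'E'
from h import *
im,d,c=load('w1')
cv2.imwrite('pics/w1a.png',cv2.resize(im[45:235,315:485],None,fx=3.15,fy=3.15,interpolation=cv2.INTER_CUBIC)[:,:,::-1])
cv2.imwrite('pics/w1b.png',cv2.resize(im[65:235,145:345],None,fx=3.5,fy=3.5,interpolation=cv2.INTER_CUBIC)[:,:,::-1])
E
```

```text
(no output)
```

View pics/w1a.png

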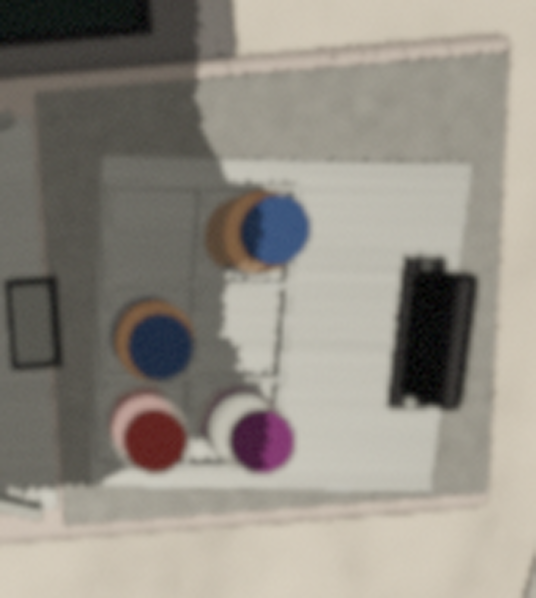

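View pics/w1b.png

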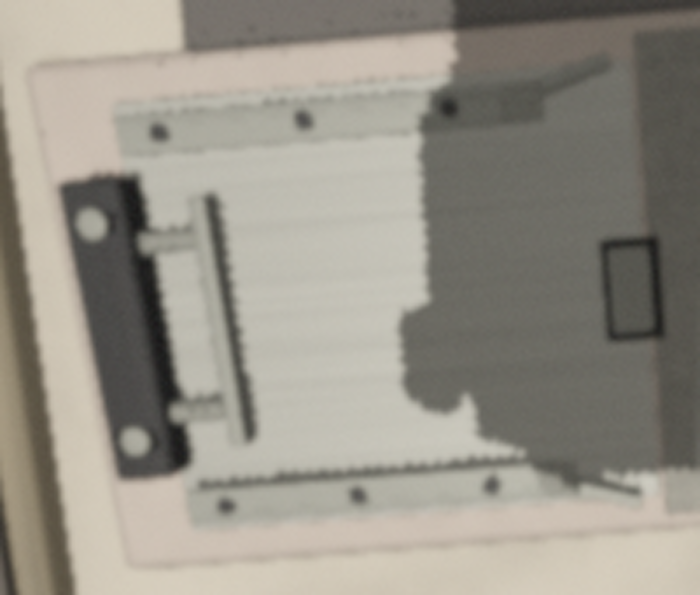

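```bash
cat > fit.py <<'E'
from h import *
from scipy.optimize import least_squares
np.set_printoptions(precision=4,suppress=True)
im,d,c=load('w1'); P=pts(d,c)
a=lambda L:[(315+x/3.15-.34,45+y/3.15-.34) for x,y in L]; b=lambda L:[(145+x/3.5-.36,65+y/3.5-.36) for x,y in L]
W=np.r_[ray_z(a([(508,38),(488,505)])+b([(35,68),(128,567)]),0.03,c)]
print('warm corners',W); 
for i,j in [(0,1),(1,3),(3,2),(2,0)]: print(np.linalg.norm(W[i]-W[j]),np.degrees(np.arctan2(*(W[j]-W[i])[1::-1])))
S=ray_z(a([(37,95),(62,525)])+b([(636,35),(665,510)]),0.033,c); print('step',S)
C=ray_z(b([(603,242),(657,237),(662,338),(610,340)]),0.037,c); print('catch',C,C.mean(0))
L=ray_z(b([(125,155),(545,118),(200,487),(520,460)]),0.042,c); print('lips',L)
T=ray_z(a([(470,165),(432,488),(100,158),(98,488)]),0.034,c); print('tray',T,T.mean(0))
for i,j in [(0,1),(1,3),(3,2),(2,0)]: print(np.linalg.norm(T[i]-T[j]),np.degrees(np.arctan2(*(T[j]-T[i])[1::-1])))
for u,v in [(300,130),(250,150),(430,180),(450,150),(440,80),(448,150)]: print(u,v,P[v,u])
E
python3 fit.py
```

```text
warm corners [[ 0.4016 -0.0564  0.03  ]
 [ 0.5333 -0.1184  0.03  ]
 [ 0.2666 -0.3389  0.03  ]
 [ 0.3966 -0.4041  0.03  ]]
0.1455539792760722 -25.196713336170305
0.31667654689096875 -115.57728261925377
0.14540393033902346 153.394908619521
0.3131015936418836 64.45386896867939
step [[ 0.3439 -0.189   0.033 ]
 [ 0.4655 -0.2487  0.033 ]
 [ 0.3438 -0.189   0.033 ]
 [ 0.4647 -0.2479  0.033 ]]
catch [[ 0.3865 -0.2244  0.037 ]
 [ 0.393  -0.2103  0.037 ]
 [ 0.4184 -0.223   0.037 ]
 [ 0.4113 -0.2365  0.037 ]] [ 0.4023 -0.2236  0.037 ]
lips [[ 0.3003 -0.3273  0.042 ]
 [ 0.3503 -0.2216  0.042 ]
 [ 0.3869 -0.3644  0.042 ]
 [ 0.4279 -0.2771  0.042 ]]
tray [[ 0.4288 -0.0821  0.034 ]
 [ 0.5168 -0.1336  0.034 ]
 [ 0.3694 -0.181   0.034 ]
 [ 0.4602 -0.2317  0.034 ]] [ 0.4438 -0.1571  0.034 ]
0.1019795989521112 -30.29922234326646
0.11331558997954921 -119.99101354288076
0.10399528010316136 150.82036296110522
0.1153542658757652 59.01220568280546
300 130 [ 0.3749 -0.2374  0.0337]
250 150 [ 0.366  -0.2921  0.0329]
430 180 [ 0.4859 -0.1452  0.035 ]
450 150 [ 0.4631 -0.1206  0.0574]
440 80 [ 0.4031 -0.0953  0.0315]
448 150 [ 0.4638 -0.1204  0.0501]
```

>>> jog_arm([
  [0.5, 0.02, 0.03, -0.013, 0, 0, 0],
  [0.5, 0.05, 0.06, -0.026, 0, 0, 0],
  [0.5, 0.08, 0.09, -0.039, 0, 0, 0],
  [0.5, 0.11, 0.115, -0.05, 0, 0, 0],
  [0.5, 0.14, 0.127, -0.054, 0, 0, 0],
  [0.5, 0.14, 0.127, -0.054, 0, 0, 0],
  [0.5, 0.14, 0.127, -0.054, 0, 0, 0],
])

```text
time_s: 3.45
tcp_pos: [0.4671, -0.1185, 0.1325]
tcp_rot: [0.183, 0.683, -0.183, 0.683]
force: [0.8, -0.3, -0.3]
finger_gap: 0.0426
```

```bash
python3 - <<'E'
from h import *
im,d,c=snap('wrist','w2')
s=ctrl.get_state(); print(s['tcp_pos'],s['force'])
M=R.from_quat(s['tcp_rot']).as_matrix()
for k in [0,.03,.06,.075,.087]:print(k,proj(s['tcp_pos']+M@[k,0,0],c))
E
```

```text
[ 0.46727841 -0.11864725  0.13280491] [-0.25919723 -0.23051557  0.23142198]
0 [[323.83955543 312.30061021]]
0.03 [[323.59568602 283.92353533]]
0.06 [[323.41589982 263.00329569]]
0.075 [[323.34263096 254.47760244]]
0.087 [[323.29021414 248.37828883]]
```

View pics/w2.png

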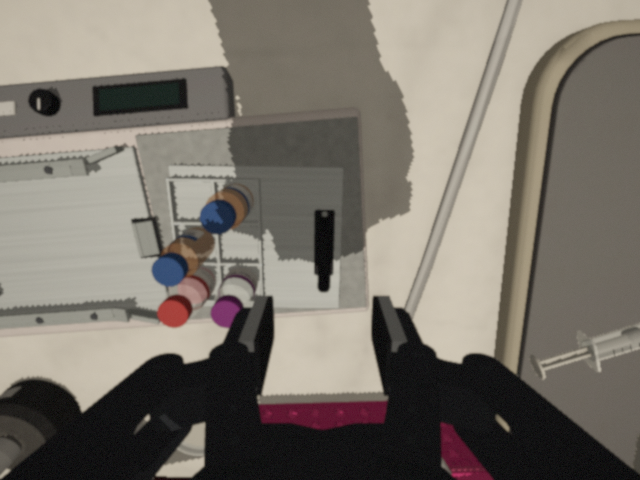

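```bash
python3 - <<'E'
from h import *
np.set_printoptions(precision=4,suppress=True)
im,d,c=load('w2'); P=pts(d,c)
m=(P[...,2]>.066)&(P[...,2]<.082)
m[:200]=0;m[300:]=0;m[:,:300]=0;m[:,345:]=0
v,u=np.nonzero(m); print(len(v),u.min(),u.max(),v.min(),v.max()); Q=P[m]; print(Q.mean(0))
xt=np.array([-.5015,-.8652]);yt=np.array([.8652,-.5015])
a=Q[:,:2]@xt;b=Q[:,:2]@yt; print(np.percentile(a,[2,50,98]),np.percentile(b,[2,50,98]),np.percentile(Q[:,2],[2,50,98]))
mid=np.percentile(a,[2,98]).mean()*xt+np.percentile(b,[2,98]).mean()*yt;print('mid',mid, 'PCA',np.linalg.svd(Q[:,:2]-Q[:,:2].mean(0),full_matrices=False)[2])
cv2.imwrite('pics/w2c.png',cv2.resize(im[150:310,240:400],None,fx=3.5,fy=3.5,interpolation=cv2.INTER_CUBIC)[:,:,::-1])
E
```

```text
832 318 331 228 292
[ 0.4653 -0.117   0.0743]
[-0.1358 -0.1321 -0.1284] [0.4438 0.4607 0.4813] [0.069  0.0747 0.0762]
mid [ 0.4664 -0.1176] PCA [[ 0.8603 -0.5098]
 [ 0.5098  0.8603]]
```

View pics/w2c.png

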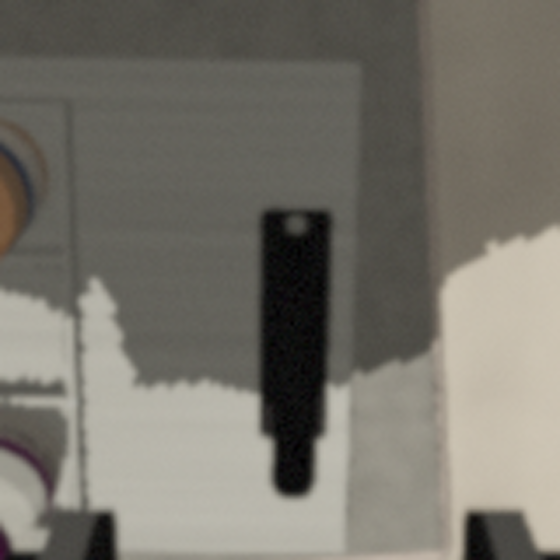

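>>> jog_arm([
  [0.5, 0.03, 0.0005, -0.001, 0, 0, 0],
  [0.5, 0.055, 0.0005, -0.001, 0, 0, 0],
  [0.5, 0.075, 0.0005, -0.001, 0, 0, 0],
  [0.5, 0.09, 0.0005, -0.001, 0, 0, 0],
  [0.5, 0.09, 0.0005, -0.001, 0, 0, 0],
  [0.5, 0.09, 0.0005, -0.001, 0, 0, 0],
])

```text
time_s: 4.25
tcp_pos: [0.4667, -0.1174, 0.0423]
tcp_rot: [0.183, 0.683, -0.183, 0.683]
force: [-0.1, -0.5, 1.1]
finger_gap: 0.0423
```

```bash
python3 - <<'E'
from h import *
im,d,c=snap('wrist','w3'); snap('side','s3')
s=ctrl.get_state(); print(s['tcp_pos'],s['force'],s['joint_pos'])
E
```

```text
[ 0.46672127 -0.11728253  0.04233932] [-0.07973883  0.29525597  0.25800592] [-2.46205042e-01 -6.73127397e-02 -3.45013951e-01  1.29153926e+00
  2.08293431e-05  2.77481288e-01]
```

View pics/w3.png

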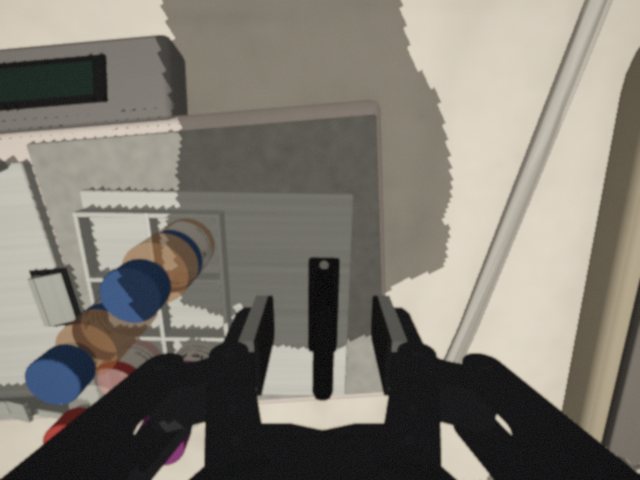

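The tab at (323,300) is centred between the fingers at columns 270 and 378, so I'm closing.

>>> jog_arm([
  [0.6, 0, 0, 0, 0, 0, 0],
  [0.7, 0, 0, 0, 0, 0, 0],
  [0.8, 0, 0, 0, 0, 0, 0],
  [0.9, 0, 0, 0, 0, 0, 0],
  [1, 0, 0, 0, 0, 0, 0],
  [1, 0, 0, 0, 0, 0, 0],
  [1, 0, 0, 0, 0, 0, 0],
], squeeze=40)

```text
time_s: 5.22
tcp_pos: [0.4661, -0.1169, 0.0414]
tcp_rot: [0.183, 0.683, -0.183, 0.683]
force: [-0.4, 2.9, 3.1]
finger_gap: 0.0072
```

>>> jog_arm([
  [1, 0, 0, 0, 0, 0, 0],
  [1, 0, 0, 0, 0, 0, 0],
], squeeze=100)

```text
time_s: 5.48
tcp_pos: [0.4662, -0.117, 0.0415]
tcp_rot: [0.183, 0.683, -0.183, 0.683]
force: [-1.2, 4.7, 5.4]
finger_gap: 0.0065
```

>>> jog_arm([
  [1, -0.002, 0, 0, 0, 0, 0],
  [1, -0.004, 0, 0, 0, 0, 0],
  [1, -0.006, 0, 0, 0, 0, 0],
  [1, -0.006, 0, 0, 0, 0, 0],
  [1, -0.006, 0, 0, 0, 0, 0],
])

```text
time_s: 6.1
tcp_pos: [0.4661, -0.1171, 0.0471]
tcp_rot: [0.183, 0.683, -0.183, 0.683]
force: [-2.2, -2.1, -6.5]
finger_gap: 0.0061
```

```bash
python3 - <<'E'
from h import *
im,d,c=snap('wrist','w4'); im2,_,_=snap('side','s4')
s=ctrl.get_state(); print(s['tcp_pos'],s['force'],s['moment'],s['finger_gap'])
cv2.imwrite('pics/s4c.png',cv2.resize(im2[150:290,210:400],None,fx=4,fy=4,interpolation=cv2.INTER_CUBIC)[:,:,::-1])
E
```

```text
[ 0.46605093 -0.11705755  0.04718687] [-4.15331687  2.08808637 -6.59765217] [0.99020591 1.10669055 0.07030504] 0.006455544062186533
```

View pics/s4c.png

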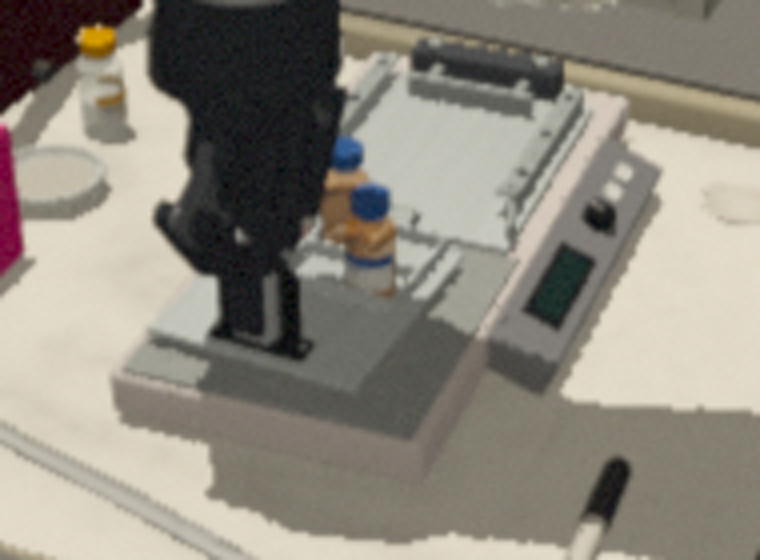

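View pics/w4.png

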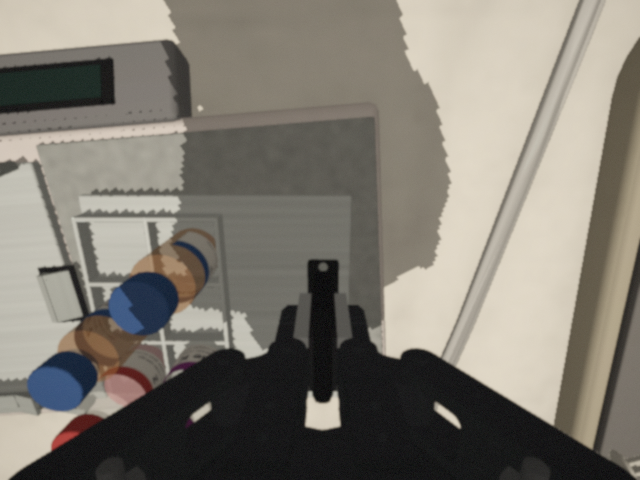

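```bash
cat > plane.py <<'E'
from h import *
import sys
np.set_printoptions(precision=4,suppress=True)
def fitp(P,m):
    Q=P[m]; Q=Q[np.isfinite(Q).all(1)]
    for _ in range(4):
        A=np.c_[Q[:,:2]-Q[:,:2].mean(0),np.ones(len(Q))]; k=np.linalg.lstsq(A,Q[:,2],rcond=None)[0]; r=Q[:,2]-A@k
        c0=Q[:,:2].mean(0); Q=Q[abs(r)<max(.0012,2*r.std())]
    return k,c0,len(Q)
def ev(f,p): return f[0][:2]@(np.array(p)-f[1])+f[0][2]
if __name__=='__main__':
    for n in ['w3','w4']:
        im,d,c=load(n);P=pts(d,c)
        m=np.zeros((480,640),bool); m[203:262,237:300]=1
        ml=np.zeros((480,640),bool); ml[125:185,60:340]=1; ml[300:400,357:372]=0
        ft=fitp(P,m); fl=fitp(P,ml)
        print(n,'tray',ft,'ledge',fl)
        g=ft[0][:2]-fl[0][:2]; print('slope along tray x',g@[-.5,-.866],'y',g@[.866,-.5],'height over ledge plane at tab/center/nose',[ev(ft,p)-ev(fl,p) for p in [(.4664,-.1176),(.4438,-.1571),(.4148,-.2073)]])
E
python3 plane.py
```

```text
w3 tray (array([-0.0001,  0.0007,  0.0343]), array([ 0.4248, -0.1214]), 3524) ledge (array([ 0.0197, -0.0074,  0.0302]), array([ 0.384 , -0.1278]), 14614)
slope along tray x 0.0028485939829592656 y -0.021219676285798603 height over ledge plane at tab/center/nose [np.float64(0.002506419856014193), np.float64(0.0026322707695875316), np.float64(0.002797717233392838)]
w4 tray (array([0.0002, 0.0049, 0.0398]), array([ 0.424 , -0.1209]), 3514) ledge (array([ 0.023 , -0.0087,  0.0302]), array([ 0.3828, -0.1293]), 14638)
slope along tray x -0.0003872906499858018 y -0.026559804158727253 height over ledge plane at tab/center/nose [np.float64(0.007827444777033732), np.float64(0.007805081088360616), np.float64(0.007782999475718123)]
```

>>> jog_arm([
  [1, 0, 0, -0.002, -0.8, 0, 0],
  [1, 0, -0.0005, -0.005, -2, 0, 0],
  [1, 0, -0.001, -0.008, -3.2, 0, 0],
  [1, 0, -0.001, -0.011, -4.2, 0, 0],
  [1, 0, -0.001, -0.0125, -4.7, 0, 0],
  [1, 0, -0.001, -0.0125, -4.7, 0, 0],
  [1, 0, -0.001, -0.0125, -4.7, 0, 0],
])

```text
time_s: 7.08
tcp_pos: [0.4549, -0.1117, 0.0473]
tcp_rot: [0.155, 0.69, -0.155, 0.69]
force: [-1.5, 0.9, -7.0]
finger_gap: 0.0068
```

```bash
python3 - <<'E'
from h import *
np.set_printoptions(precision=4,suppress=True)
s=ctrl.get_state(); im,d,c=snap('wrist','w5'); im2,_,_=snap('side','s5')
M=R.from_quat(s['tcp_rot']).as_matrix();print(s['tcp_pos'],s['force'],s['moment'],np.degrees(np.arctan2(M[1,1],M[0,1])))
p=s['tcp_pos'][:2];xw=np.array([-.4305,-.9026]);yw=np.array([.9026,-.4305]);print('s',p@xw-.0238,'lat',p@yw-.4592)
cv2.imwrite('pics/w5c.png',cv2.resize(im[60:420,0:400],None,fx=2,fy=1.6,interpolation=cv2.INTER_CUBIC)[:,:,::-1])
E
```

```text
[ 0.4549 -0.1117  0.0473] [-1.5029  0.868  -7.009 ] [ 0.2884 -0.1948 -0.0706] 64.69304879747985
s -0.11877789010220703 lat -0.0005557397756202898
```

View pics/w5c.png

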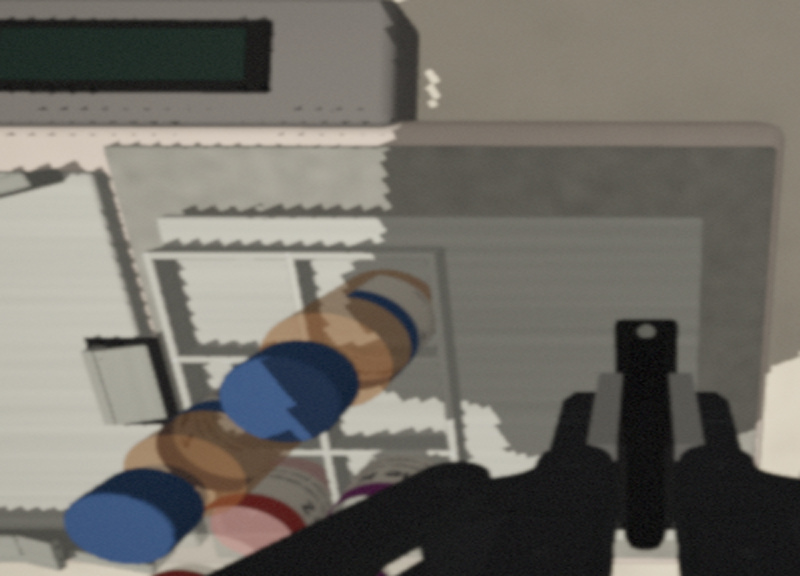

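```bash
python3 - <<'E'
from h import *
np.set_printoptions(precision=4,suppress=True)
im,d,c=load('w5')
g=lambda L:[(x/2-.25,60+y/1.6-.2) for x,y in L]
xw=np.array([-.4305,-.9026]);yw=np.array([.9026,-.4305])
for nm,L,z in [('tray',[(165,215),(695,217)],.0398),('ledge in',[(115,147),(760,149)],.030),('rim',[(100,124),(740,124)],.03),('tail',[(702,220),(697,380)],.0398),('step',[(100,180),(115,240)],.033),('nose',[(160,217)],.0398)]:
    Q=ray_z(g(L),z,c)[:,:2]; print(nm,Q@xw-.0238,Q@yw-.4592, np.degrees(np.arctan2(*(Q[-1]-Q[0])[::-1])))
E
```

```text
tray [-0.0169 -0.1284] [-0.0515 -0.0513] 64.41328118448568
ledge in [-0.0033 -0.1427] [-0.0682 -0.0681] 64.47374446980815
rim [-0.0014 -0.1381] [-0.0741 -0.0746] 64.69131935617982
tail [-0.1299 -0.13  ] [-0.0505 -0.0038] -25.333026038797303
step [-0.0003  0.0002] [-0.0597 -0.0432] -27.076484818715496
nose [-0.0158] [-0.051] 0.0
```

>>> jog_arm([
  [1, 0, -0.001, 0, 0, 0, 0],
  [1, 0, -0.003, 0, 0, 0, 0],
  [1, 0, -0.006, 0, 0, 0, 0],
  [1, 0, -0.009, 0, 0, 0, 0],
  [1, 0, -0.012, 0, 0, 0, 0],
  [1, 0, -0.015, 0, 0, 0, 0],
  [1, 0, -0.017, 0, 0, 0, 0],
  [1, 0, -0.018, 0, 0, 0, 0],
])

```text
time_s: 8.18
tcp_pos: [0.4471, -0.1281, 0.0473]
tcp_rot: [0.155, 0.69, -0.155, 0.69]
force: [5.9, -0.9, -6.9]
finger_gap: 0.0067
```

>>> jog_arm([
  [1, 0, -0.001, 0, 0, 0, 0],
  [1, 0, -0.003, 0, 0, 0, 0],
  [1, 0, -0.005, 0, 0, 0, 0],
  [1, 0, -0.007, 0, 0, 0, 0],
  [1, 0, -0.009, 0, 0, 0, 0],
  [1, 0, -0.01, 0, 0, 0, 0],
])

```text
time_s: 8.93
tcp_pos: [0.4427, -0.1372, 0.0473]
tcp_rot: [0.155, 0.69, -0.155, 0.69]
force: [5.0, 0.7, -5.3]
finger_gap: 0.0067
```

```bash
cat > chk.py <<'E'
from h import *
import sys
np.set_printoptions(precision=4,suppress=True)
n=sys.argv[1]
s=ctrl.get_state(); im,d,c=snap('wrist','w'+n); im2,_,_=snap('side','s'+n)
M=R.from_quat(s['tcp_rot']).as_matrix();print(s['time_s'],s['tcp_pos'],s['force'],s['moment'],np.degrees(np.arctan2(M[1,1],M[0,1])))
p=s['tcp_pos'][:2];xw=np.array([-.4305,-.9026]);yw=np.array([.9026,-.4305]);print('s',p@xw-.0238,'lat',p@yw-.4592)
cv2.imwrite(f'pics/w{n}c.png',cv2.resize(im[60:420,0:400],None,fx=2,fy=1.6,interpolation=cv2.INTER_CUBIC)[:,:,::-1])
cv2.imwrite(f'pics/s{n}c.png',cv2.resize(im2[150:290,210:400],None,fx=4,fy=4,interpolation=cv2.INTER_CUBIC)[:,:,::-1])
E
python3 chk.py 6
```

```text
8.925 [ 0.4427 -0.1372  0.0473] [ 4.9932  0.7032 -5.3068] [-0.4645 -1.8138 -0.0528] 64.69098359971386
s -0.09056838173462801 lat -0.0005279917535997991
```

View pics/w6c.png

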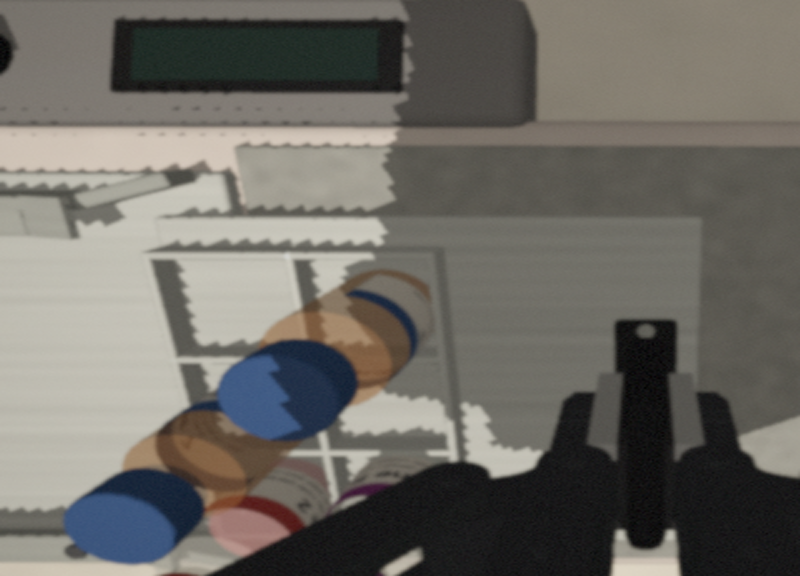

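View pics/s6c.png

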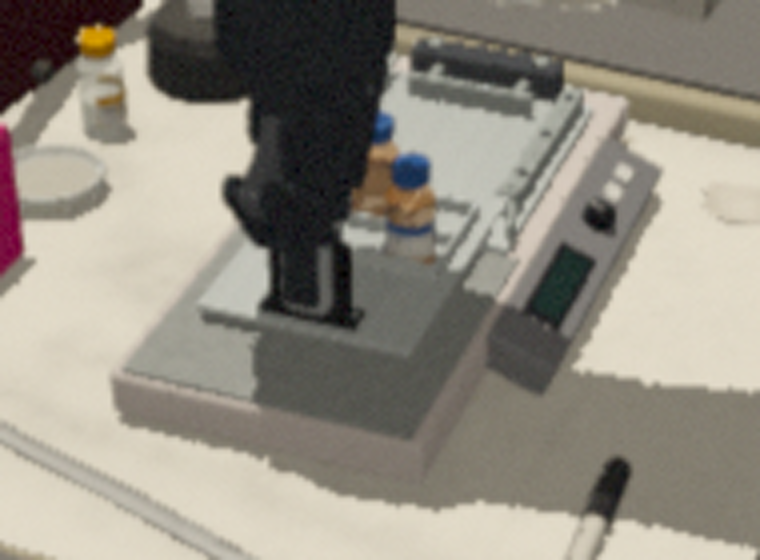

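>>> jog_arm([
  [1, 0, 0, 0, 0, 0, 0],
  [1, 0, 0, 0, 0, 0, 0],
])

```text
time_s: 9.28
tcp_pos: [0.4429, -0.1371, 0.0473]
tcp_rot: [0.155, 0.69, -0.155, 0.69]
force: [-3.6, -0.2, -4.2]
finger_gap: 0.0068
```

```bash
python3 - <<'E'
from h import *
np.set_printoptions(precision=4,suppress=True)
s=ctrl.get_state(); print(s['tcp_pos'],s['force'],s['moment'])
im,d,c=load('w6')
g=lambda L:[(x/2-.25,60+y/1.6-.2) for x,y in L]
xw=np.array([-.4305,-.9026]);yw=np.array([.9026,-.4305])
for nm,L,z in [('tray',[(165,215),(695,217)],.0398),('ledge in',[(255,147),(760,149)],.030),('rim',[(100,124),(740,124)],.03),('lip edge',[(0,232),(73,237)],.042),('flare',[(80,205),(195,175)],.044)]:
    Q=ray_z(g(L),z,c)[:,:2]; print(nm,Q@xw-.0238,Q@yw-.4592, np.degrees(np.arctan2(*(Q[-1]-Q[0])[::-1])))
E
```

```text
[ 0.4429 -0.1371  0.0473] [-3.5935 -0.2246 -4.1796] [0.7645 1.3316 0.0744]
tray [ 0.0113 -0.1002] [-0.0515 -0.0513] 64.41310172856356
ledge in [-0.0053 -0.1145] [-0.0682 -0.068 ] 64.41262713559551
rim [ 0.0268 -0.1099] [-0.0741 -0.0745] 64.68978361759561
lip edge [0.0452 0.0303] [-0.0473 -0.046 ] 59.58097048265261
flare [0.0252 0.0004] [-0.0547 -0.0624] 81.55748841735924
```

>>> jog_arm([
  [1, 0, -0.001, 0, 0, 0, 0],
  [1, 0, -0.003, 0, 0, 0, 0],
  [1, 0, -0.005, 0, 0, 0, 0],
  [1, 0, -0.007, 0, 0, 0, 0],
  [1, 0, -0.009, 0, 0, 0, 0],
  [1, 0, -0.011, 0, 0, 0, 0],
  [1, 0, -0.013, 0, 0, 0, 0],
  [1, 0, -0.015, 0, 0, 0, 0],
  [1, 0, -0.016, 0, 0, 0, 0],
])

```text
time_s: 10.4
tcp_pos: [0.4359, -0.1516, 0.0473]
tcp_rot: [0.155, 0.69, -0.155, 0.69]
force: [-5.2, 1.8, -4.9]
finger_gap: 0.0066
```

>>> jog_arm([
  [1, 0, -0.001, 0, 0, 0, 0],
  [1, 0, -0.003, 0, 0, 0, 0],
  [1, 0, -0.005, 0, 0, 0, 0],
  [1, 0, -0.007, 0, 0, 0, 0],
  [1, 0, -0.008, 0, 0, 0, 0],
  [1, 0, -0.008, 0, 0, 0, 0],
])

```text
time_s: 11.15
tcp_pos: [0.4325, -0.1589, 0.0473]
tcp_rot: [0.155, 0.69, -0.155, 0.69]
force: [-3.5, 1.1, -4.6]
finger_gap: 0.0065
```

```bash
python3 chk.py 7
```

```text
11.15 [ 0.4325 -0.1589  0.0473] [-3.549   1.0803 -4.6039] [1.0321 1.5806 0.0815] 64.68948584971601
s -0.06661141925137058 lat -0.0004309107716922722
```

View pics/w7c.png

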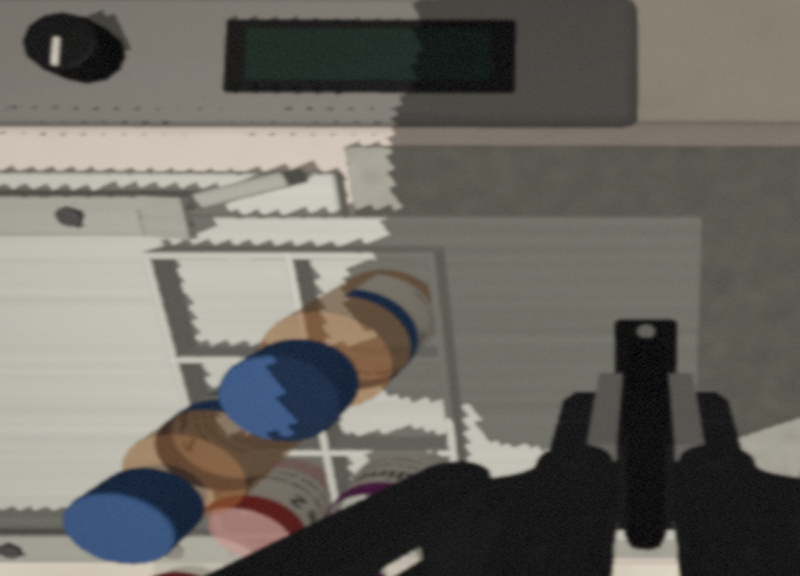

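View pics/s7c.png

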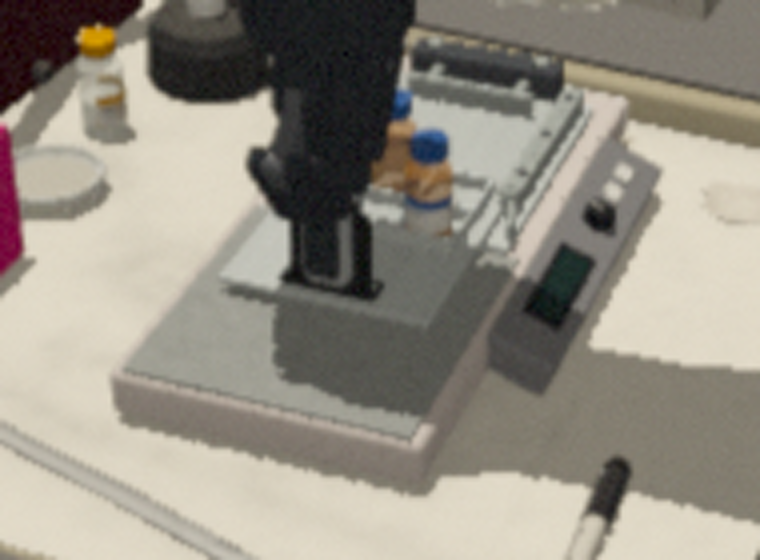

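```bash
cat > favg.py <<'E'
from h import *
np.set_printoptions(precision=2,suppress=True)
F=[]
for i in range(5):
    s=ctrl.get_state(); F.append(np.r_[s['force'],s['moment']]); ctrl.snapshot('wrist')
F=np.array(F); xw=np.array([-.4305,-.9026]);yw=np.array([.9026,-.4305])
print('along',F[:,:2]@xw,'lat',F[:,:2]@yw,'z',F[:,2]); print('mean',(F[:,:2]@xw).mean(),(F[:,:2]@yw).mean(),F[:,2].mean(),'mom',F[:,3:].mean(0))
E
python3 favg.py
```

```text
along [-0.35  1.44 -1.33  2.12  0.2 ] lat [-4.62  0.21  4.61 -5.22  3.83] z [-4.72 -4.36 -5.44 -4.6  -5.65]
mean 0.41561226126951273 -0.23690227895623855 -4.9538906639505464 mom [0.15 0.15 0.02]
```

>>> jog_arm([
  [1, 0, -0.001, 0, 0, 0, 0],
  [1, 0, -0.003, 0, 0, 0, 0],
  [1, 0, -0.006, 0, 0, 0, 0],
  [1, 0, -0.009, 0, 0, 0, 0],
  [1, 0, -0.012, 0, 0, 0, 0],
  [1, 0, -0.015, 0, 0, 0, 0],
  [1, 0, -0.018, 0, 0, 0, 0],
  [1, 0, -0.021, 0, 0, 0, 0],
  [1, 0, -0.023, 0, 0, 0, 0],
  [1, 0, -0.024, 0, 0, 0, 0],
])

```text
time_s: 12.75
tcp_pos: [0.4222, -0.1805, 0.0473]
tcp_rot: [0.155, 0.69, -0.155, 0.69]
force: [5.0, 0.1, -5.9]
finger_gap: 0.0065
```

```bash
python3 chk.py 8; python3 favg.py
```

```text
12.75 [ 0.4222 -0.1805  0.0473] [ 4.9678  0.1044 -5.8731] [-0.3661 -1.9572 -0.0824] 64.69461292373447
s -0.04266804743379071 lat -0.00037711725117828276
along [-0.24  0.94  0.17 -0.97  0.68] lat [ 3.84 -2.84 -0.51  3.07 -5.48] z [-4.86 -4.88 -5.92 -5.37 -4.52]
mean 0.11822194513869315 -0.3842471333200438 -5.107825031958602 mom [ 0.17 -0.06 -0.01]
```

View pics/w8c.png

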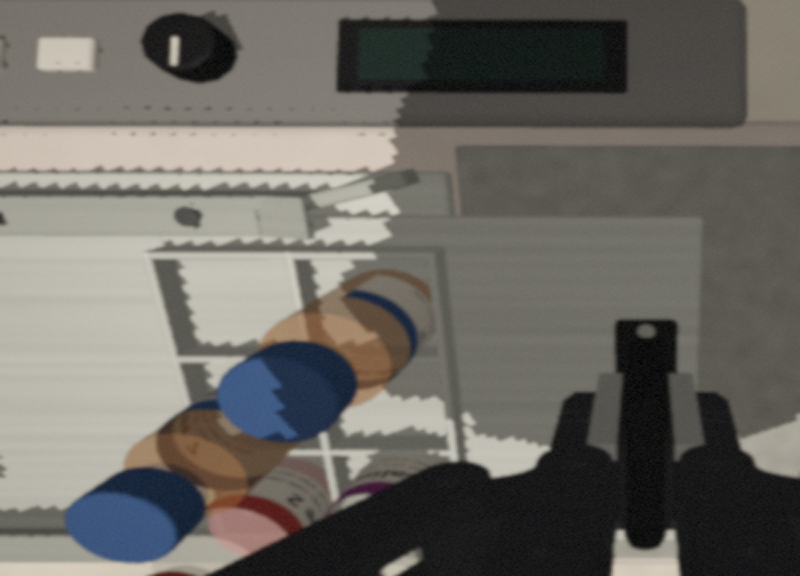

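The nose is under the lips and no side force shows beyond the oscillation. I'm carrying on.

>>> jog_arm([
  [1, 0, -0.001, 0, 0, 0, 0],
  [1, 0, -0.003, 0, 0, 0, 0],
  [1, 0, -0.006, 0, 0, 0, 0],
  [1, 0, -0.009, 0, 0, 0, 0],
  [1, 0, -0.012, 0, 0, 0, 0],
  [1, 0, -0.015, 0, 0, 0, 0],
  [1, 0, -0.018, 0, 0, 0, 0],
  [1, 0, -0.021, 0, 0, 0, 0],
  [1, 0, -0.024, 0, 0, 0, 0],
  [1, 0, -0.027, 0, 0, 0, 0],
  [1, 0, -0.029, 0, 0, 0, 0],
  [1, 0, -0.03, 0, 0, 0, 0],
])

```text
time_s: 14.6
tcp_pos: [0.4094, -0.2077, 0.0473]
tcp_rot: [0.155, 0.69, -0.155, 0.69]
force: [5.4, -1.5, -5.1]
finger_gap: 0.0067
```

```bash
python3 chk.py 9; python3 favg.py
```

```text
14.6 [ 0.4094 -0.2077  0.0473] [ 5.3527 -1.4923 -5.1224] [-0.4763 -1.8816 -0.0115] 64.68877831585425
s -0.012587347361494564 lat -0.0002575526448538312
along [ 0.27  0.86 -0.2   0.47  0.39] lat [ 5.56 -5.1   3.71 -2.65  1.58] z [-5.49 -4.48 -5.74 -3.63 -5.49]
mean 0.3602363765569252 0.6196052447387939 -4.96405814015109 mom [ 0.2  -0.22  0.02]
```

View pics/w9.png

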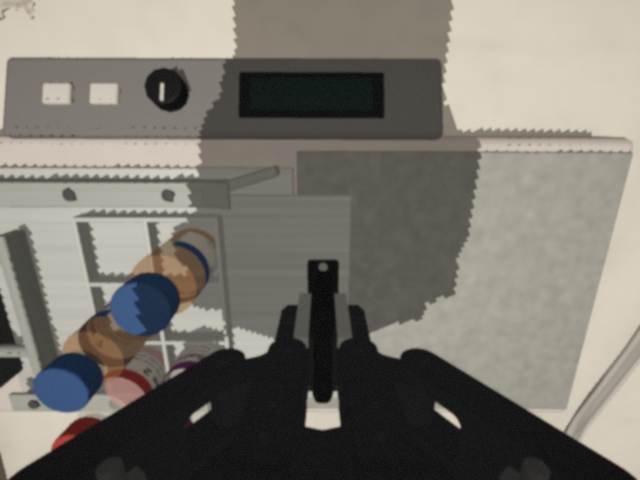

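>>> jog_arm([
  [1, 0, -0.001, 0, 0, 0, 0],
  [1, 0, -0.003, 0, 0, 0, 0],
  [1, 0, -0.006, 0, 0, 0, 0],
  [1, 0, -0.009, 0, 0, 0, 0],
  [1, 0, -0.012, 0, 0, 0, 0],
  [1, 0, -0.015, 0, 0, 0, 0],
  [1, 0, -0.018, 0, 0, 0, 0],
  [1, 0, -0.02, 0, 0, 0, 0],
  [1, 0, -0.021, 0, 0, 0, 0],
  [1, 0, -0.021, 0, 0, 0, 0],
])

```text
time_s: 16.2
tcp_pos: [0.4005, -0.2266, 0.0473]
tcp_rot: [0.155, 0.69, -0.155, 0.69]
force: [1.5, -0.3, -6.6]
finger_gap: 0.007
```

```bash
python3 chk.py 10; python3 favg.py
```

```text
16.2 [ 0.4005 -0.2266  0.0473] [ 1.5056 -0.2753 -6.6458] [0.2852 0.1171 0.1479] 64.69356248390125
s 0.008345218338246203 lat -0.0001695354561839224
along [ 0.31 -0.   -0.17 -0.95  0.16] lat [ 0.61 -1.2   0.79 -1.3   1.6 ] z [-5.27 -4.29 -4.8  -3.79 -4.93]
mean -0.1320510497062611 0.10016549235781005 -4.615632442674341 mom [ 0.36 -0.06  0.02]
```

View pics/w10.png

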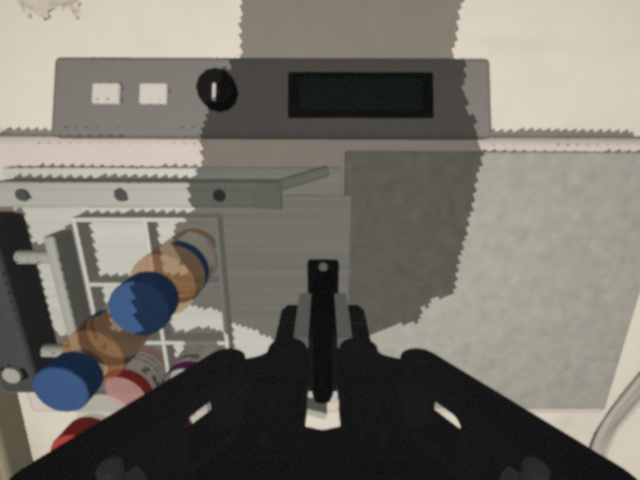

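View pics/s10c.png

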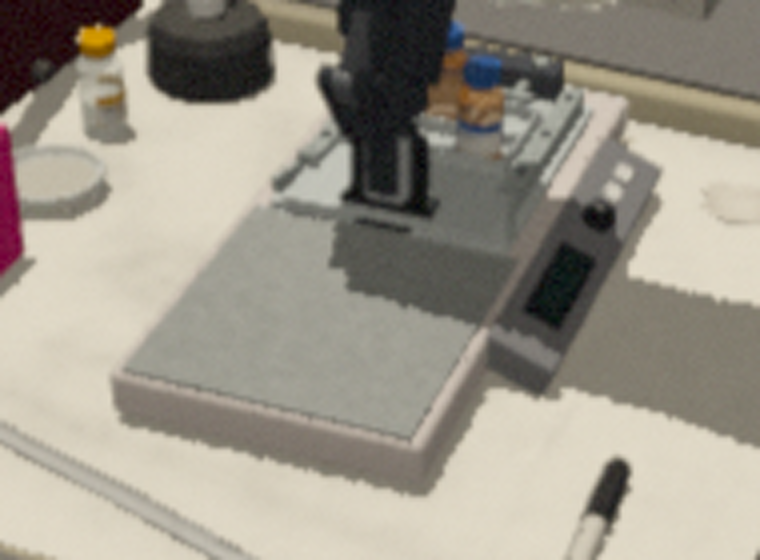

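>>> jog_arm([
  [1, 0.0005, 0, 0, 0, 0, 0],
  [1, 0.001, 0, 0, 0, 0, 0],
  [1, 0.0015, 0, 0, 0, 0, 0],
  [1, 0.0015, 0, 0, 0, 0, 0],
])

```text
time_s: 17.05
tcp_pos: [0.4005, -0.2265, 0.0457]
tcp_rot: [0.155, 0.69, -0.155, 0.69]
force: [0.4, 0.4, -4.2]
finger_gap: 0.0066
```

```bash
python3 favg.py
```

```text
along [-0.52  0.19 -0.59 -0.99 -0.24] lat [ 0.21  0.05 -1.27  0.53 -0.06] z [-4.24 -5.28 -3.92 -5.55 -4.15]
mean -0.43123917098865083 -0.10918724763284977 -4.626644553311065 mom [ 0.28 -0.18 -0.  ]
```

>>> jog_arm([
  [1, 0.0003, 0, 0, 0, 0, 0],
  [1, 0.0007, 0, 0, 0, 0, 0],
  [1, 0.0007, 0, 0, 0, 0, 0],
])

```text
time_s: 17.68
tcp_pos: [0.4005, -0.2265, 0.045]
tcp_rot: [0.155, 0.69, -0.155, 0.69]
force: [-5.1, 1.6, -4.5]
finger_gap: 0.0066
```

```bash
python3 favg.py
```

```text
along [ 0.78  0.05  0.32  0.19 -0.43] lat [-5.3   5.28 -5.48  5.45 -4.63] z [-4.51 -5.53 -5.53 -4.71 -3.61]
mean 0.18234846103160005 -0.9357903459661168 -4.781077645821016 mom [ 0.49  0.23 -0.01]
```

>>> jog_arm([
  [1, 0.0003, 0, 0, 0, 0, 0],
  [1, 0.0006, 0, 0, 0, 0, 0],
  [1, 0.0006, 0, 0, 0, 0, 0],
])

```text
time_s: 18.3
tcp_pos: [0.4006, -0.2266, 0.0447]
tcp_rot: [0.155, 0.69, -0.155, 0.69]
force: [0.3, 0.5, -2.5]
finger_gap: 0.0066
```

```bash
python3 favg.py
```

```text
along [-0.62 -0.94 -1.02 -0.62 -0.99] lat [ 0.07 -0.49  0.42 -0.58 -0.44] z [-2.45 -2.22 -1.94 -1.6  -2.35]
mean -0.8355813372692946 -0.20515547062473471 -2.1128038751485283 mom [ 0.23 -0.01  0.01]
```

>>> jog_arm([
  [1, 0.0003, 0, 0, 0, 0, 0],
  [1, 0.0003, 0, 0, 0, 0, 0],
  [1, 0.0003, -0.0005, 0, 0, 0, 0],
  [1, 0.0003, -0.0015, 0, 0, 0, 0],
  [1, 0.0003, -0.0025, 0, 0, 0, 0],
  [1, 0.0003, -0.0035, 0, 0, 0, 0],
  [1, 0.0003, -0.004, 0, 0, 0, 0],
  [1, 0.0003, -0.004, 0, 0, 0, 0],
])

```text
time_s: 19.55
tcp_pos: [0.3994, -0.2297, 0.0445]
tcp_rot: [0.155, 0.69, -0.154, 0.69]
force: [2.8, 5.0, 2.4]
finger_gap: 0.0066
```

```bash
python3 favg.py; python3 chk.py 11
```

```text
along [-5.73 -6.55 -6.75 -5.09 -6.4 ] lat [ 0.36 -0.17  0.41 -0.02  0.14] z [2.38 2.23 2.13 2.04 2.34]
mean -6.103953503971555 0.14503839193145582 2.2222617193405796 mom [ 1.04 -0.43 -0.  ]
19.8 [ 0.3994 -0.2297  0.0445] [2.4574 6.0687 1.7149] [ 1.0446 -0.448  -0.0427] 64.729255787344
s 0.011590195342932916 lat 0.00020770325909774678
```

View pics/w11c.png

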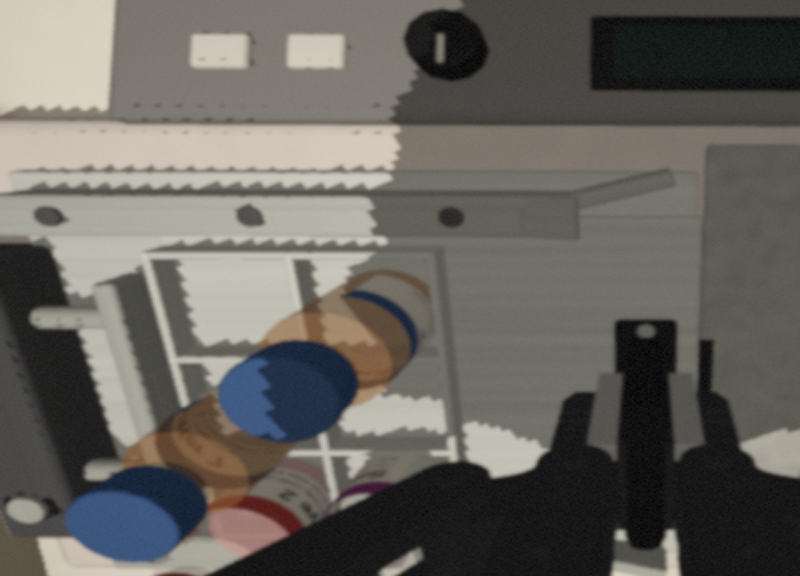

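>>> jog_arm([
  [1, -0.0002, -0.001, 0, 0, 0, 0],
  [1, -0.0002, -0.002, 0, 0, 0, 0],
  [1, -0.0002, -0.003, 0, 0, 0, 0],
  [1, -0.0002, -0.003, 0, 0, 0, 0],
])

```text
time_s: 20.4
tcp_pos: [0.398, -0.2325, 0.0446]
tcp_rot: [0.155, 0.69, -0.154, 0.69]
force: [2.6, 3.9, 1.1]
finger_gap: 0.0073
```

```bash
python3 favg.py
```

```text
along [-4.69 -5.36 -5.3  -4.89 -5.68] lat [ 0.69  0.39  0.7   0.21 -0.07] z [1.09 0.31 1.03 1.72 1.27]
mean -5.181714864450609 0.38395572635179354 1.084386595360494 mom [ 0.88 -0.41  0.02]
```

>>> jog_arm([
  [1, 0, -0.001, 0, 0, 0, 0],
  [1, 0, -0.002, 0, 0, 0, 0],
  [1, 0, -0.003, 0, 0, 0, 0],
  [1, 0, -0.003, 0, 0, 0, 0],
])

```text
time_s: 21.15
tcp_pos: [0.3969, -0.235, 0.0446]
tcp_rot: [0.155, 0.69, -0.154, 0.69]
force: [3.4, 6.7, 2.0]
finger_gap: 0.0066
```

```bash
python3 favg.py; python3 chk.py 12
```

```text
along [-7.54 -6.59 -7.41 -8.11 -7.18] lat [ 0.17 -0.49 -0.02  0.15  0.57] z [1.96 0.97 1.52 2.19 1.58]
mean -7.365930079883372 0.07593629743838595 1.6460572642090656 mom [ 1.23 -0.51 -0.03]
21.4 [ 0.3969 -0.235   0.0446] [3.3683 6.2855 1.5528] [ 1.2214 -0.5209 -0.0313] 64.73817944316423
s 0.01742890803708315 lat 0.00016541999871394486
```

View pics/w12c.png

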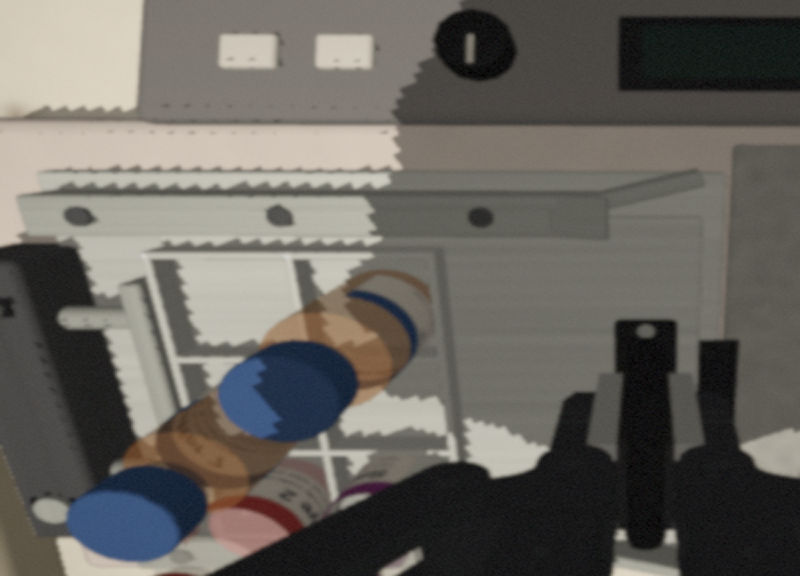

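View pics/s12c.png

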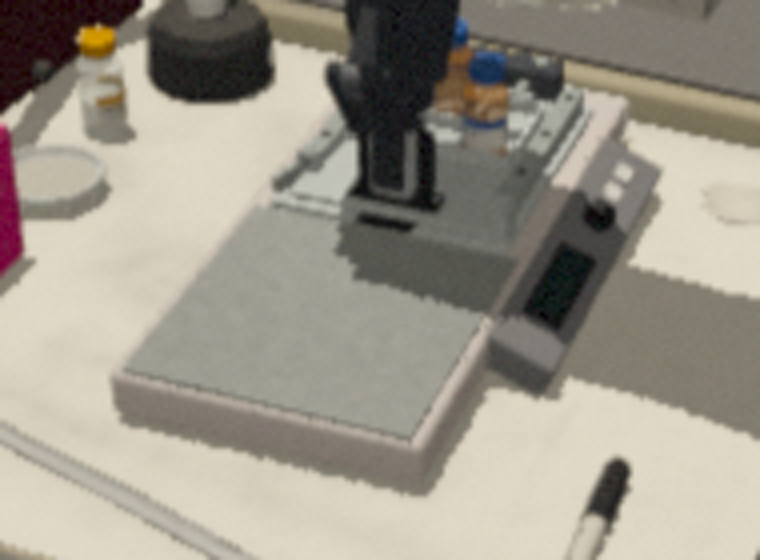

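>>> jog_arm([
  [1, -0.0001, -0.001, 0, 0, 0, 0],
  [1, -0.0001, -0.002, 0, 0, 0, 0],
  [1, -0.0001, -0.003, 0, 0, 0, 0],
  [1, -0.0001, -0.003, 0, 0, 0, 0],
])

```text
time_s: 22.0
tcp_pos: [0.3956, -0.2376, 0.0447]
tcp_rot: [0.155, 0.69, -0.154, 0.69]
force: [4.4, 7.4, 0.8]
finger_gap: 0.0066
```

```bash
python3 favg.py; python3 chk.py 13
```

```text
along [-8.56 -7.94 -7.56 -6.96 -7.65] lat [ 0.76  0.51 -0.16 -0.12  0.96] z [0.83 1.76 1.72 1.29 1.16]
mean -7.732206322540547 0.3886355275371205 1.3531739302177708 mom [ 1.38 -0.63 -0.01]
22.25 [ 0.3956 -0.2376  0.0447] [2.82   7.5969 1.0735] [ 1.3291 -0.5963 -0.002 ] 64.7441317567618
s 0.02029739365838596 lat 0.0001810185824530075
```

>>> jog_arm([
  [1, -0.0001, -0.001, 0, 0, 0, 0],
  [1, -0.0001, -0.002, 0, 0, 0, 0],
  [1, -0.0001, -0.002, 0, 0, 0, 0],
])

```text
time_s: 22.72
tcp_pos: [0.3948, -0.2393, 0.0448]
tcp_rot: [0.155, 0.69, -0.154, 0.69]
force: [3.5, 7.8, 0.7]
finger_gap: 0.0064
```

```bash
python3 favg.py; python3 chk.py 14
```

```text
along [-8.58 -7.68 -6.9  -8.12 -7.96] lat [-0.17  0.53 -0.05  0.44  0.58] z [0.66 1.22 1.15 1.21 0.98]
mean -7.850012592475875 0.2695438024651896 1.0437197461424175 mom [ 1.43 -0.68  0.  ]
22.975 [ 0.3948 -0.2393  0.0447] [4.7478 7.866  2.0324] [ 1.388  -0.6688 -0.0262] 64.7470705508402
s 0.022248024256417198 lat 0.00017451951665448107
```

View pics/w14c.png

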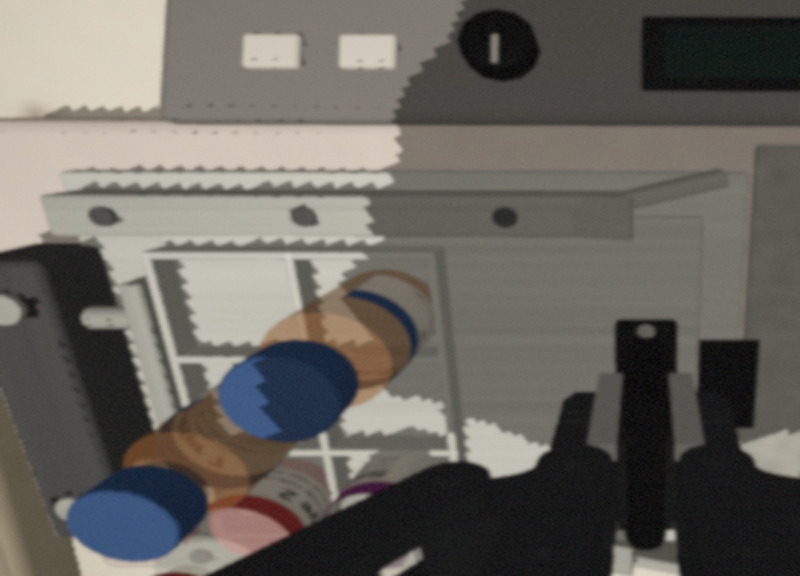

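>>> jog_arm([
  [1, -0.0001, -0.001, 0, 0, 0, 0],
  [1, -0.0001, -0.002, 0, 0, 0, 0],
  [1, -0.0001, -0.002, 0, 0, 0, 0],
])

```text
time_s: 23.45
tcp_pos: [0.3938, -0.2412, 0.0446]
tcp_rot: [0.155, 0.69, -0.154, 0.69]
force: [4.3, 6.9, -0.3]
finger_gap: 0.0065
```

```bash
python3 favg.py; python3 chk.py 15
```

```text
along [-8.08 -7.98 -7.23 -7.68 -7.01] lat [ 0.96  0.98 -0.06  0.1   0.91] z [-0.29 -1.78 -0.58 -0.44 -0.09]
mean -7.596038149690327 0.5775993957894162 -0.6357092211433655 mom [ 1.13 -0.69  0.02]
23.7 [ 0.3938 -0.2412  0.0446] [ 4.2716  6.7928 -0.1511] [ 1.16   -0.7307  0.0501] 64.74499194208663
s 0.02437609566960998 lat 0.00010793167532935355
```

View pics/w15c.png

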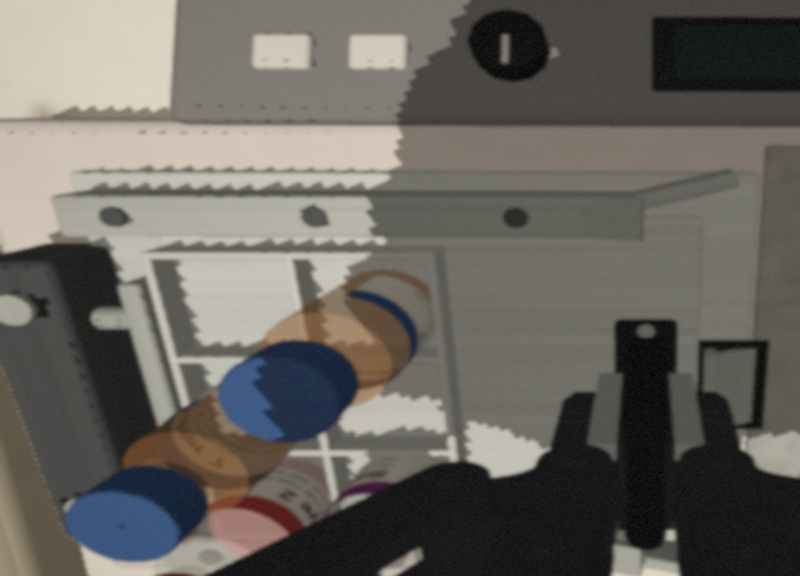

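View pics/s15c.png

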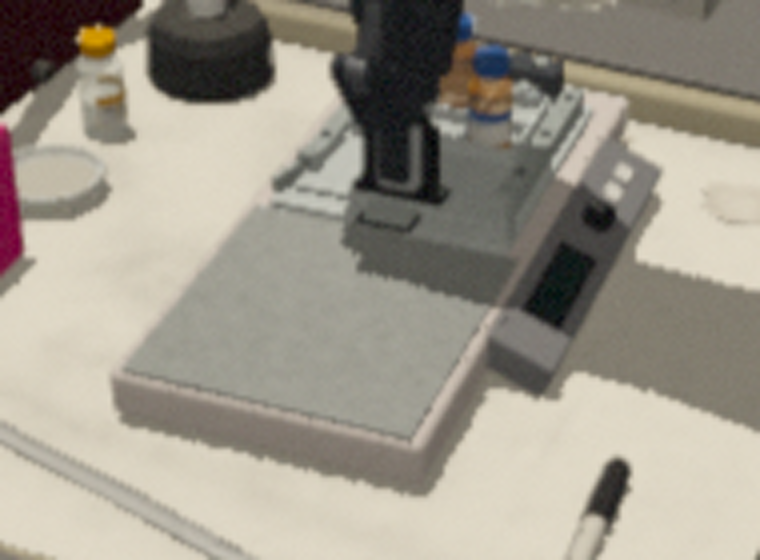

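The catch now shows as a light plate filling the slot at crop (728,385), where it was a black pit before, so it has sprung up. I'll check its height by depth.

```bash
python3 - <<'E'
from h import *
np.set_printoptions(precision=4,suppress=True)
for n in ['w14','w15']:
    im,d,c=load(n);P=pts(d,c)
    xw=np.array([-.4305,-.9026]);yw=np.array([.9026,-.4305])
    for u,v in [(353,285),(358,285),(363,285),(368,290),(372,300),(376,285),(352,292),(356,300),(363,310),(355,265),(362,265),(340,230)]:
        p=P[v,u]; print(n,u,v,'s',p[:2]@xw-.0238,'lat',p[:2]@yw-.4592,'z',p[2])
E
```

```text
w14 353 285 s 0.008643156582983778 lat -0.007597058876551599 z 0.03351578071732761
w14 358 285 s 0.006299783222203453 lat -0.00758808018536733 z 0.033481379172262404
w14 363 285 s 0.004000033760025577 lat -0.0077414432290915935 z 0.03379687270484713
w14 368 290 s 0.0017691717208606975 lat -0.005901968037544891 z 0.035296509113646644
w14 372 300 s -0.0005083789848936565 lat -0.00017412954845330564 z 0.0341761589370245
w14 376 285 s -0.0019347788048763546 lat -0.008141752710724537 z 0.034620813770186915
w14 352 292 s 0.009081576125525508 lat -0.004384738576716174 z 0.03432845810073824
w14 356 300 s 0.00707943160077824 lat -0.00027622074405819763 z 0.0344163535735162
w14 363 310 s 0.006403574803175147 lat -0.0068254811801689574 z 0.05595619320612453
w14 355 265 s 0.007954148358821779 lat -0.017346738244975735 z 0.03275552487493989
w14 362 265 s 0.004682189801152193 lat -0.017223888482558236 z 0.03242176525957303
w14 340 230 s 0.015438161028771609 lat -0.0353747342280431 z 0.03703731568896547
w15 353 285 s 0.011179682163567552 lat -0.009551338502558737 z 0.03742821189285452
w15 358 285 s
[... 200 characters left out ...]
6672636072227 z 0.03611217898192037
w15 372 300 s 0.0018212647827988426 lat -0.0008635683029374341 z 0.035227352353242286
w15 376 285 s 0.0002638254822702468 lat -0.00837688051625668 z 0.03482366349875419
w15 352 292 s 0.01149757586733751 lat -0.005865729604672298 z 0.037074524637135085
w15 356 300 s 0.009685178275768036 lat -0.002556505008857901 z 0.038563449076281085
w15 363 310 s 0.00862153211101091 lat -0.007248511451317274 z 0.056462138877170255
w15 355 265 s 0.010244100556399419 lat -0.01800590337507263 z 0.03408187587964226
w15 362 265 s 0.006908875505365293 lat -0.01757744478020351 z 0.032980089277070204
w15 340 230 s 0.017669094034825236 lat -0.0359354648561897 z 0.03857952266706779
```

>>> jog_arm([
  [1, 0.0002, 0, 0, 0, 0, 0],
  [1, 0.0004, 0.0004, 0, 0, 0, 0],
  [1, 0.0004, 0.0008, 0, 0, 0, 0],
  [1, 0.0004, 0.0008, 0, 0, 0, 0],
])

```text
time_s: 24.3
tcp_pos: [0.3938, -0.2412, 0.0445]
tcp_rot: [0.155, 0.69, -0.155, 0.69]
force: [2.2, 3.8, 2.8]
finger_gap: 0.0068
```

```bash
python3 favg.py; python3 chk.py 16
```

```text
along [-4.35 -3.82 -3.72 -4.43 -3.67] lat [0.36 0.29 0.45 0.35 0.26] z [2.8  2.86 4.07 3.72 4.09]
mean -3.998122099408389 0.3420544100389368 3.5089638473194724 mom [ 0.64 -0.28  0.05]
24.55 [ 0.3938 -0.2412  0.0445] [2.0308 3.5195 4.128 ] [ 0.6516 -0.4372  0.0448] 64.7033665485554
s 0.02435734707232383 lat 0.00011539631230805814
```

>>> jog_arm([
  [1, -0.0002, 0, 0, 0, 0, 0],
  [1, -0.0002, 0, 0, 0, 0, 0],
  [1, -0.0002, 0, 0, 0, 0, 0],
], squeeze=20)

```text
time_s: 25.02
tcp_pos: [0.3938, -0.2412, 0.0445]
tcp_rot: [0.155, 0.69, -0.155, 0.69]
force: [3.5, 3.6, 3.2]
finger_gap: 0.0062
```

>>> jog_arm([
  [0.85, 0, 0, 0, 0, 0, 0],
  [0.8, 0, 0, 0, 0, 0, 0],
  [0.75, 0, 0, 0, 0, 0, 0],
  [0.7, 0, 0, 0, 0, 0, 0],
  [0.65, 0, 0, 0, 0, 0, 0],
  [0.65, 0, 0, 0, 0, 0, 0],
])

```text
time_s: 25.78
tcp_pos: [0.3936, -0.2412, 0.0445]
tcp_rot: [0.155, 0.69, -0.155, 0.69]
force: [0.3, 0.7, -0.6]
finger_gap: 0.03
```

```bash
python3 favg.py; python3 chk.py 17
```

```text
along [-0.8   0.53 -0.48  0.05 -0.  ] lat [-0.04 -0.2   0.49  0.07  0.74] z [-0.59 -0.6  -0.02 -0.38  0.41]
mean -0.1398231774755719 0.21219736781237958 -0.23723455320992998 mom [ 0.   -0.   -0.01]
26.025 [ 0.3936 -0.2412  0.0445] [ 0.2935 -0.4812 -0.1504] [-0.02    0.0085  0.0193] 64.70138393806864
s 0.024440052131188085 lat -0.00011936409818325
```

View pics/w17c.png

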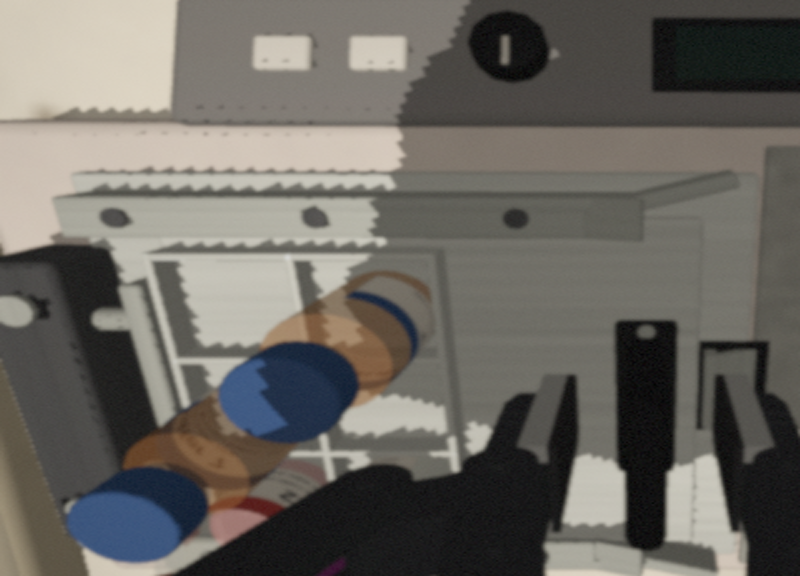

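The fingers are free and the tray stayed home against the raised catch. I'm lifting off and looking.

>>> jog_arm([
  [0.65, -0.01, 0, 0, 0, 0, 0],
  [0.65, -0.03, 0, 0, 0, 0, 0],
  [0.65, -0.06, 0, 0, 0, 0, 0],
  [0.65, -0.1, 0, 0, 0, 0, 0],
  [0.65, -0.14, 0, 0.02, 0, 0, 0],
  [0.65, -0.18, 0, 0.05, 0, 0, 0],
  [0.65, -0.2, 0, 0.07, 0, 0, 0],
  [0.65, -0.2, 0, 0.07, 0, 0, 0],
  [0.65, -0.2, 0, 0.07, 0, 0, 0],
])

```text
time_s: 27.25
tcp_pos: [0.4562, -0.2707, 0.2438]
tcp_rot: [0.155, 0.69, -0.155, 0.689]
force: [-0.2, -0.4, 0.7]
finger_gap: 0.0299
```

```bash
python3 chk.py 18; python3 - <<'E'
from h import *
im,d,c=load('w18')
cv2.imwrite('pics/w18d.png',cv2.resize(im[60:260,180:440],None,fx=3,fy=3,interpolation=cv2.INTER_CUBIC)[:,:,::-1])
P=pts(d,c); xw=np.array([-.4305,-.9026]);yw=np.array([.9026,-.4305])
S=P[...,:2]@xw-.0238; L=P[...,:2]@yw-.4592; Z=P[...,2]
m=(Z>.066)&(Z<.084)&(S>0.005)&(S<.045)&(abs(L)<.035)
print('tab top',m.sum(),np.percentile(S[m],[3,50,97]),np.percentile(L[m],[3,50,97]),np.median(Z[m]))
Q=P[m][:,:2]; print(np.linalg.svd(Q-Q.mean(0),full_matrices=False)[2][0])
m=(S>.003)&(S<.011)&(abs(L)<.008); print('catch z',np.percentile(Z[m],[10,50,90]),m.sum())
for a,b in [((.018,.024),(-.046,-.026)),((.018,.024),(.026,.046)),((.03,.055),(-.04,-.02)),((.03,.055),(.02,.04))]:
    m=(S>a[0])&(S<a[1])&(L>b[0])&(L<b[1]); print('tray z',m.sum(),np.median(Z[m]) if m.any() else None)
E
```

```text
27.25 [ 0.4562 -0.2707  0.2438] [-0.2438 -0.4129  0.7378] [ 0.0324 -0.0236  0.0626] 64.7007920791305
s 0.024163644808159926 lat 0.06913550904589166
tab top 475 [0.02112141 0.02455762 0.02863277] [-0.01676061  0.00112562  0.01903359] 0.07779623064889654
[ 0.90345453 -0.42868394]
catch z [0.03582012 0.03772912 0.03908386] 146
tray z 168 0.037374427993309915
tray z 126 0.03744662399102984
tray z 647 0.03738393086886156
tray z 569 0.0374314427778985
```

View pics/w18d.png

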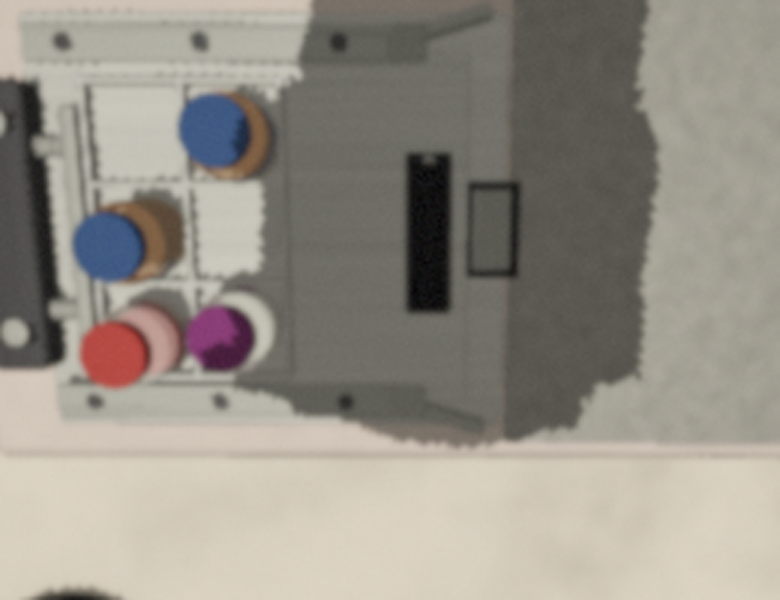

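View pics/s18c.png

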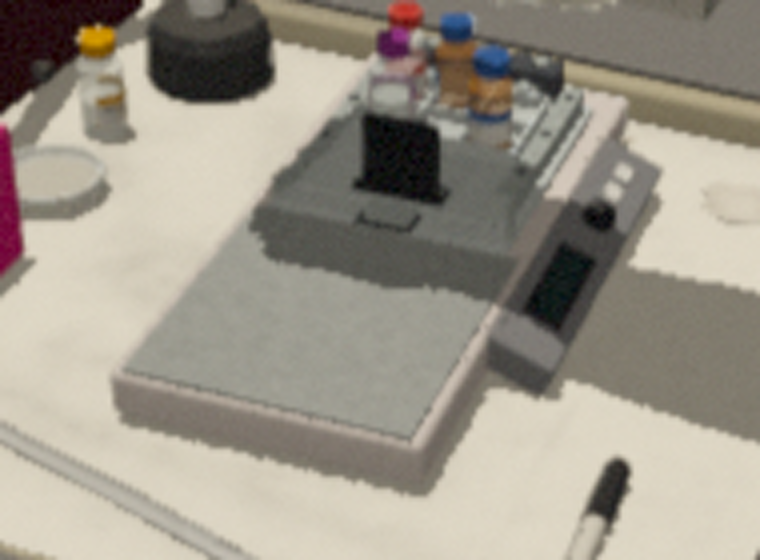

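The tray lies flat between the rails. The catch is up at crop (493,228) directly behind the tail, and all four vials stand upright. I'm handing in the job.

```bash
python3 -c "
from station import ctrl
print(ctrl.close_job(), ctrl.get_state()['time_s'])"
```

```text
the job is handed in; nothing more can be done
the job is handed in; nothing more can be done
```

I moved the tray onto the warm plate and pressed it home until the catch sprang up behind it. I then let go and handed the job in about 28 s into the 70 s limit; no verdict was reported.

**How it went:** I gripped the tab, lifted the tray about 5.5 mm, turned it 4.7° and shifted it 12.5 mm onto the centre line. It went over the step and under the lips still lifted, then I lowered it just short of the pad and pushed it in small steps. The averaged push force I read stayed under 8 N.

**Last checks, after lifting clear:**

| Check | Measured | Required |
|---|---|---|
| Tab past the step | about 24.5 mm | above 20.5 mm |
| Tab off the centre line | about 1 mm | at most 4 mm |
| Turn | within measuring error, well under 1° | below 0.05 rad (2.9°) |
| Tray's top surface | all four patches 37.4 mm (37 mm expected when seated) | less than 2 mm above its seat |
| Catch, nominally 38 mm when up | about 38 mm | within 2 mm of up |

All four vials stand upright in their cells, judged from the pictures. The gripper touches nothing.

**What disagreed:**
- **Home position:** home came about 4 mm before the nominal position, which is inside the stated ±6 mm.
- **Force readings:** while the tray hung in the air, the sideways force swung by about ±5 N around zero. I averaged several readings to judge contact.

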